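Unload and reload the moulding press

TASK

Get the bench moulding press ready for its next shot: pull the shuttle out to its stop, seat every loose blank on the bench flat in a die cavity of its own shape, and move all the finished mouldings from the catch tray into the grey tote. Then push the loaded shuttle fully home and, only when it is home and the tray is empty, press the start button down and let it come up again. Leave the other things on the bench alone.

Things in the scene. Friction and masses are not known exactly. Their poses are not given: they have to be found in the camera images.
- press: bench moulding press, fixed at the left: white base, four steel columns, an upper platen (underside 148 mm up), a blue crosshead at 300-352 mm. A low bed (190 mm wide, 34 mm high) reaches out of it along its own -y, the way the shuttle comes out; its x points away from the robot. Origin: bench level, middle of the platen. Columns and crosshead begin 100 mm from the origin on the -y side.
- shuttle (a joint): slide of the shuttle that carries the die on the bed (m): 0 = fully home under the platen, 0.27 = fully out at its stop; it moves along the press's own -y. Sliding friction about 4 N plus light damping; stays where it is left. The press may stand with the shuttle a little way out at the start.
- handle (a point): middle of the shuttle's black pull bar, a horizontal round bar 16 mm thick, 76 mm long along the press's x, 82 mm above the bench, in front (-y) of the die, carried by a thin rod at each end. Free to be gripped from above. With the shuttle home it stands 135 mm in front of the columns and crosshead. Moves with the shuttle, axes as the press.
- round_front (a point): centre of the floor of a round die cavity, 63 mm wide, 8 mm deep, in the top of the steel die (190 x 190 mm, top 66 mm above the bench). A 2 mm chamfer at its mouth. The floor is 58 mm above the bench. Axes as the press; the four cavities form a square of 92 mm pitch. The two front cavities are the ones nearer the handle.
- round_back (a point): as round_front, the other round cavity, at the other end of the diagonal
- square_front (a point): centre of the floor of a square die cavity, 57 x 57 mm, 8 mm deep, sides along its x and y axes, else as round_front
- square_back (a point): as square_front, the other square cavity, at the other end of the diagonal
- catch_tray (a point): middle of the inner floor (3 mm above the bench) of the press's catch tray, an open aluminium tray fixed to the press below its chute, 150 x 200 mm outside along the press's x and y, walls 3 mm thick and 28 mm high from the bench
- round1: round moulding blank of white plastic, 60 mm in diameter, 22 mm thick, about 60 g, lying flat on the bench. Origin at its middle (11 mm up), z its axis. Either face may be up. May be absent.
- round2: a second round blank just like round1; may be absent
- square1: square moulding blank of white plastic, 54 x 54 x 22 mm, about 60 g, lying flat on the bench. Origin at its middle, x and y along its sides. Either face may be up. May be absent.
- square2: a second square blank just like square1; may be absent
- cap1: finished moulding, white plastic, about 60 g: a round flange 60 mm in diameter, 10 mm thick, with a round hub 36 mm in diameter standing 30 mm above it (40 mm in all). Origin under the middle of the flange, z up through the hub. Starts hub up in the catch tray. May be absent.
- cap2: a second moulding like cap1; may be absent
- cap3: a moulding like cap1 but with a square flange 56 x 56 mm; may be absent
- tote: open grey plastic tote, loose on the bench, 260 x 190 mm outside (x, y), 70 mm high, walls and floor 4 mm; origin under its middle
- start (a joint): press start button, a black round push button 38 mm across that is pushed straight down (m): 0 = up, 0.006 = fully down; about 5 N; springs back
- start_top (a point): middle of the top of the start button, which faces up on a small grey control station (76 mm square, 50 mm high), fixed on the bench
- jar: bystander: small glass jar with a steel cap, 54 mm wide, 52 mm high, standing among the blanks; origin at its base
- amber: bystander: brown reagent bottle, 72 mm wide, 150 mm high; origin at its base
- bluecap: bystander: brown bottle with a blue cap, 64 mm wide, 100 mm high; origin at its base
- beaker: bystander: glass beaker, 72 mm wide, 85 mm high; origin at its base
- mill_jar: bystander: steel grinding jar, 86 mm wide, 87 mm high; origin at its base
Not all that is in view belongs to the job. What is shaped like the square1 but black or red is not meant.

How it is judged:
By the outcome, as a careful person would: the job done as asked, in the order asked, and still so for the second after the job is handed in, with the robot touching nothing.
Of round1, round2, square1, square2 only 2 to 3 are there at a start; the rules pass over those that are not, and their reading is None.
Of cap1, cap2, cap3 only 2 to 3 are there at a start; the rules pass over those that are not, and their reading is None.
At some moment in a run one of round1, round2, square1, square2, tote may be knocked a few centimetres aside while the robot is not near it.
Once in a run the grip may slacken for a moment while it holds something.
It also fails if it takes over 210 s, if anything falls off the work surface, if the arm or the gripper's body presses on something with over 40 N, if the wrist force passes 120 N, or if a joint passes its speed limit or range.

ROBOT

A 7-joint arm with a two-finger parallel gripper is mounted at the origin on the work surface. World frame = base frame: x ahead of the robot, y to its left, z up, the work surface at z = 0. Lengths are in m, angles in rad, forces in N, time in s.
With the tool pointing down it reaches from about 0.4 to 0.85 m from the base axis. Payload 10.4 kg.
Tool frame: the origin (TCP) lies midway between the tips of the shut fingers; the grasp point (between the pads) lies 19 mm behind it; z points along the fingers, y is the line along which they close (so a half turn about z gives the same grasp; the last joint's range is limited). The gripper opens to 87 mm and grips with 3 to 60 N. Pads are 19 mm wide; open, the fingers measure 117 mm over their backs; the gripper's body (75 mm by 190 mm) begins 51 mm behind the grasp point.
Start: joints at [1.153, 0.332, -0.065, 1.46, 0.022, 1.35, -0.088], TCP at [0.24, -0.577, 0.223] pointing down, gripper open.
Joint ranges: [-2.6, 2.6], [-0.5, 2.12], [-1.47, 1.34], [0.16, 2.42], [-1.27, 4.41], [0.06, 2.06], [-2.6, 2.6]. Speed limits (rad/s): [2.22, 2.22, 2.79, 2.79, 3.14, 3.14, 3.14].

INTERFACE

Orientations are given as a unit quaternion [w, x, y, z].
In Python, from cell import sensors, eyes, env gives the robot as it stands. The module is installed in compiled form; this text tells all that it offers.
- The arm moves only by the tool jog_arm, never from a script. Its argument "deltas" is a list that holds one entry, the list of rows, each a list of 5 numbers: the shift along the world's x, y, z scaled (see below), then the turn about the world's z scaled (see below), then the opening, from -1 (shut) to 1 (fully open). In form: [[[tx, ty, tz, turn, fingers], ...]]. A call has 1 to 12 rows; each row is the pose to reach, as a shift and turn from the pose commanded when the call began, turning the shorter way round; what a row does not reach only later rows make up. The controller multiplies each number of a shift by 50 cm and each number of a turn by 180 degrees. A row lasts 1/12 s, in which the tool goes at most 41.7 mm and 7.16 degrees, less where a joint would pass 70% of its speed; a pose out of reach is approached as far as the arm can. A call with a number of a shift or a turn outside -1 to 1 is refused whole. A call with a gripper value outside its range is refused whole. The fingers move at their own pace and stop on an object; the grip force is fixed at half the most. Time passes only in rows, so rows that repeat a pose let the fingers close. It gives the time, the measured TCP pose, the force, the opening and the grip force at its end, in the units of the state.
- sensors.get_state(): the state, without advancing time (a new reading comes with each control period).
- eyes.snapshot(name): name is "scene" or "top"; returns a dict with "frame" (400x640x3 uint8, red, green, blue), "vfov" (degrees; the focal length in pixels is half the picture's height over the tangent of half this angle, whatever the lens; pixels are square), "cx", "cy" (the principal point, pixels), "extrinsics" (4x4, takes a point from camera to world coordinates). Camera axes: x right, y up, looking along -z (the intrinsics and any distortion apply to the point x, -y, -z); pixel columns grow to the right and rows downward; lengths in m; the calibration is good to about 2 mm. A picture is of the moment at which its call begins. There is no depth.
- env.close_job(): hands the job in; it is judged then, once.
The state is a dict: "clock": time; "q": joint angles; "joint_vel": joint speeds; "joint_efforts": joint torques, N m; "eef_pos": TCP position; "tcp_rot": TCP orientation; "ft_force": force on the tool from outside, world axes, zero at the start; "torque": the same for the moment, N m; "grip_width": finger opening in m; "grip_force": force on a finger pad.
Only numpy, scipy, OpenCV 4.12 (cv2) and the standard library are available. Lean on these libraries where they do the work, as an engineer would, in place of code of your own. Each camera call takes 0.05 s, during which the arm holds its last target. There are 200 camera calls.

## Working session

There is one attempt and no reset: what is moved stays moved. The work goes in short steps, Python scripts to look and compute and a tool call to move; the robot and the scene stay as the last step left them, time stands still between calls to the robot, and variables do not carry over. Pictures are saved under pics/ and viewed, at most 14 in all, crops included, and the job is handed in when it is done.

Besides the shell and the picture viewer there is one more tool, called after ">>>" as name([rows], argument=value, ...), one row to a line, values as JSON. jog_arm: Moves the arm, as the interface text tells. Shifts and turns lie within -1 to 1; 1 stands for 50 cm of shift or 180 degrees of turn. Its arguments: {"type":"object","properties":{"deltas":{"type":"array"}},"required":["deltas"]}

```bash
mkdir -p pics; ls; cat > h.py <<'E'
import numpy as np, cv2
from cell import sensors, eyes, env
def snap(n,f=None):
    s=eyes.snapshot(n)
    if f: cv2.imwrite('pics/'+f,s['frame'][:,:,::-1])
    return s
def ray(s,u,v):
    f=200/np.tan(np.radians(s['vfov'])/2); E=np.array(s['extrinsics'])
    d=np.array([(u-s['cx'])/f,-(v-s['cy'])/f,-1.])
    return E[:3,3],E[:3,:3]@d
def onz(s,u,v,z):
    o,d=ray(s,u,v); return o+d*(z-o[2])/d[2]
def proj(s,p):
    f=200/np.tan(np.radians(s['vfov'])/2); E=np.array(s['extrinsics'])
    c=E[:3,:3].T@(np.array(p)-E[:3,3]); return s['cx']+f*c[0]/-c[2], s['cy']-f*c[1]/-c[2]
def two(s1,p1,s2,p2):
    o1,d1=ray(s1,*p1);o2,d2=ray(s2,*p2)
    A=np.c_[d1,-d2]; t=np.linalg.lstsq(A,o2-o1,rcond=None)[0]
    a=o1+d1*t[0];b=o2+d2*t[1]; return (a+b)/2,np.linalg.norm(a-b)
E
python3 - <<'E'
from h import *
np.set_printoptions(precision=3,suppress=True)
for n in('scene','top'):
    s=snap(n,n+'0.png'); print({k:v for k,v in s.items() if k!='frame'})
print(sensors.get_state())
E
```

```text
pics
{'vfov': 49.986833807056264, 'cx': 322.23782397487713, 'cy': 202.87139368641385, 'extrinsics': array([[ 0.189, -0.636,  0.748,  1.502],
       [ 0.982,  0.112, -0.152, -0.077],
       [ 0.013,  0.763,  0.646,  0.909],
       [ 0.   ,  0.   ,  0.   ,  1.   ]])}
{'vfov': 45.07617976910172, 'cx': 318.8528448177977, 'cy': 203.47416149298132, 'extrinsics': array([[ 0.006,  0.987, -0.162,  0.35 ],
       [-1.   ,  0.007,  0.006,  0.123],
       [ 0.007,  0.162,  0.987,  1.346],
       [ 0.   ,  0.   ,  0.   ,  1.   ]])}
{'clock': 0.1, 'q': array([ 1.153,  0.333, -0.065,  1.461,  0.022,  1.35 , -0.088]), 'joint_vel': array([-0.001, -0.002,  0.001, -0.002, -0.002,  0.001, -0.001]), 'joint_efforts': array([  0.002, -62.454,   0.025, -39.072,  -0.061,   0.037,   0.   ]), 'eef_pos': array([ 0.24 , -0.577,  0.222]), 'tcp_rot': array([-0.001,  0.981,  0.196, -0.   ]), 'ft_force': array([ 0.071, -0.057,  0.116]), 'torque': array([-0.022, -0.053, -0.04 ]), 'grip_force': 0.0, 'grip_width': 0.08692614168586954}
```

View pics/scene0.png

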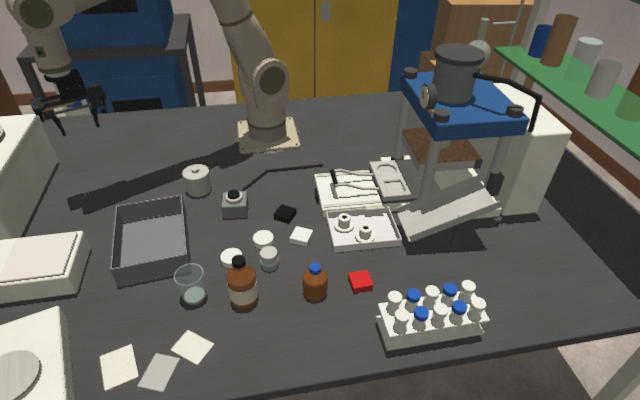

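View pics/top0.png

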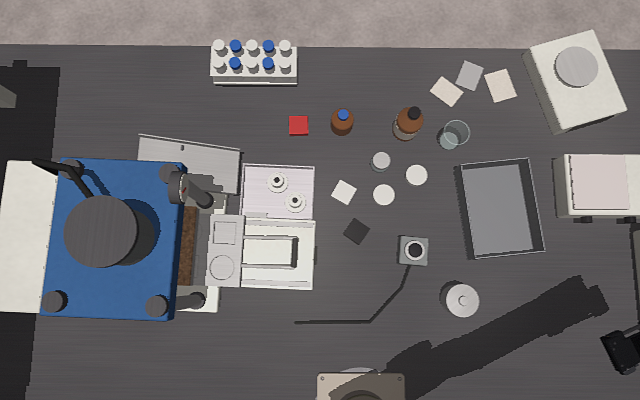

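The top view shows two round blanks at (416,175) and (384,195), and a white square blank at (344,192). The lookalikes are the jar with its steel cap (380,160), a black square (356,231), a red square (298,125) and paper sheets near (447,92). I choose the two rounds and the white square, and will check them in one close crop. The caps are at (278,181) and (296,202), the tote at (500,208), the start button at (414,250) and the handle at about (285,252).

```bash
python3 - <<'E'
import cv2,numpy as np
a=cv2.imread('pics/top0.png')[125:300,195:440]; b=cv2.imread('pics/scene0.png')[145:290,210:430]
a=cv2.resize(a,(784,560),interpolation=cv2.INTER_CUBIC)
cv2.imwrite('pics/c1.png',a); cv2.imwrite('pics/c2.png',cv2.resize(b,(792,522),interpolation=cv2.INTER_CUBIC))
E
```

```text
(no output)
```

View pics/c1.png

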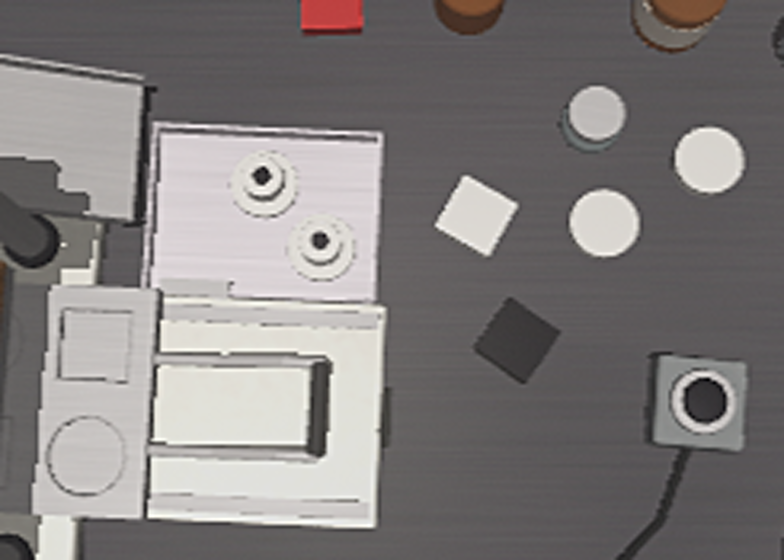

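View pics/c2.png

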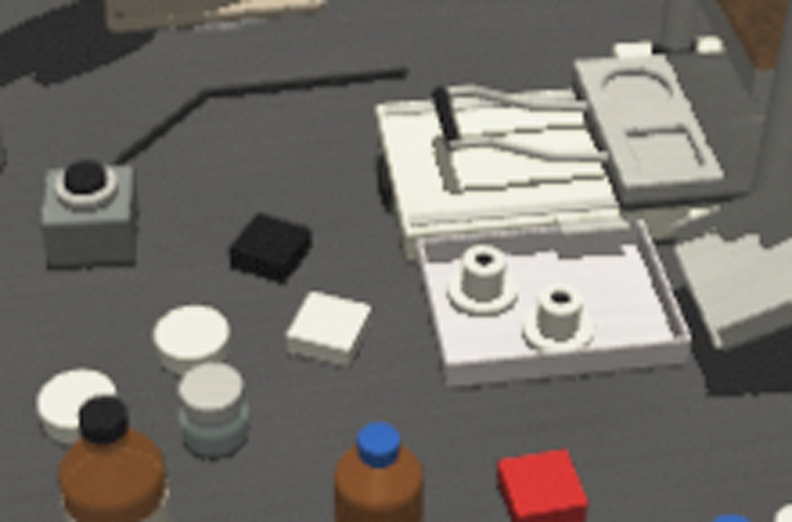

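The crops confirm two white discs, one white square, and two round-flange caps with holed hubs (c1 at (263,182) and (320,242)). The jar, with its grey cap and glass body (c1 (596,113)), is excluded. In the die's front row the square cavity is on the far-x side (c1 (97,343)) and the round one is nearer the robot (c1 (87,455)).

```bash
cat > m.py <<'E'
from h import *
np.set_printoptions(precision=4,suppress=True)
def blobs(s,x0,x1,y0,y1,thr=185,z=.022,amin=100):
    g=s['frame'].min(2); m=np.uint8(g>thr)*255
    out=[]
    for c in cv2.findContours(m,cv2.RETR_EXTERNAL,cv2.CHAIN_APPROX_NONE)[0]:
        if cv2.contourArea(c)<amin: continue
        M=cv2.moments(c);u,v=M['m10']/M['m00'],M['m01']/M['m00']
        p=onz(s,u,v,z)
        if x0<p[0]<x1 and y0<p[1]<y1:
            q=np.array([onz(s,*k[0],z)[:2] for k in c]).astype(np.float32)
            out.append((u,v,p,cv2.contourArea(c),cv2.minAreaRect(q)))
    return out
E
python3 - <<'E'
from m import *
t=snap('top');s=snap('scene')
for n,i in(('top',t),('scene',s)):
    for b in blobs(i,.3,.85,-.4,.2,thr=170):
        print(n,np.round(b[:2],1),b[2],b[3],'rect',np.round(np.ravel(b[4][0]),4),np.round(b[4][1],4),round(b[4][2],1))
C1=lambda x,y:(195+x/3.2-.34,125+y/3.2-.34); C2=lambda x,y:(210+x/3.6-.36,145+y/3.6-.36)
for n,a,b in [('h1',(319,358),(441,90)),('h2',(316,457),(452,138)),('cap a',(263,177),(560,297)),('cap b',(320,241),(484,259)),('btn',(705,400),(84,178)),('sqcav',(97,343),(668,148)),('rdcav',(87,455),(636,92)),('die right front',(145,518),(575,60)),('die f-l',(158,290),(625,193)),('jar',(597,113),(211,386))]:
    print(n,*two(t,C1(*a),s,C2(*b)))
for n,a in [('die A',(158,290)),('die B',(145,518)),('back A',(50,290)),('back B',(35,513))]: print(n,onz(t,*C1(*a),.066))
for n,a in [('bed A',(385,308)),('bed B',(375,527))]: print(n,onz(t,*C1(*a),.034))
for n,a in [('tray tl',(153,122)),('tray tr',(383,132)),('tray br',(378,302))]: print(n,onz(t,*C1(*a),.028))
for n,p in [('tote',(457,168)),('',(530,158)),('',(545,251)),('',(477,260))]: print(n,onz(t,*p,.07))
E
```

```text
top [461.9 300.3] [ 0.3061 -0.2729  0.022 ] 770.0 rect [ 0.3069 -0.2718] [0.0838 0.0853] 87.3
top [414.5 250. ] [ 0.4409 -0.1482  0.022 ] 266.5 rect [ 0.4408 -0.1481] [0.0493 0.0524] 0.4
top [383.3 194.3] [ 0.5955 -0.0648  0.022 ] 312.5 rect [ 0.5964 -0.064 ] [0.056  0.0571] 89.3
top [343.3 191.8] [0.6018 0.0469 0.022 ] 324.0 rect [0.6019 0.0467] [0.0535 0.053 ] 60.2
top [416.1 174.5] [ 0.6529 -0.1582  0.022 ] 306.5 rect [ 0.653 -0.158] [0.0548 0.0568] 0.4
top [380.9 159.7] [ 0.695  -0.0596  0.022 ] 187.0 rect [ 0.6949 -0.0595] [0.0451 0.0437] 25.5
scene [229.1 254.5] [ 0.649  -0.1661  0.022 ] 172.0 rect [ 0.6485 -0.1653] [0.047 0.057] 45.8
scene [268.1 251.7] [ 0.6578 -0.0583  0.022 ] 136.5 rect [ 0.6567 -0.0581] [0.0452 0.0423] 79.8
scene [262.7 237. ] [ 0.5963 -0.0683  0.022 ] 208.0 rect [ 0.5959 -0.0688] [0.0553 0.0587] 84.2
scene [301.1 233.7] [0.6026 0.044  0.022 ] 208.0 rect [0.602  0.0441] [0.0536 0.054 ] 60.7
h1 [0.4631 0.1704 0.1396] 0.013349611639299411
h2 [0.3916 0.1875 0.0313] 0.009009562560428515
cap a [0.6296 0.2311 0.0427] 0.0014055269901337552
cap b [0.5738 0.1808 0.0428] 0.0020496213472200047
btn [ 0.4384 -0.1417  0.067 ] 0.003092272578312126
sqcav [0.483  0.3665 0.0655] 0.002753449608854658
rdcav [0.3899 0.3694 0.0605] 0.0028116869293443127
die right front [0.3396 0.3211 0.0679] 0.0020198747018977743
die f-l [0.5283 0.316  0.058 ] 0.0019142509075726435
jar [ 0.6866 -0.0575  0.0513] 0.0021689952599826456
die A [0.5274 0.3157 0.066 ]
die B [0.3393 0.3204 0.066 ]
back A [0.5268 0.406  0.066 ]
back B [0.3428 0.4104 0.066 ]
bed A [0.5177 0.1257 0.034 ]
bed B [0.3328 0.1327 0.034 ]
tray tl [0.6814 0.3305 0.028 ]
tray tr [0.674  0.1286 0.028 ]
tray br [0.5236 0.1318 0.028 ]
tote [ 0.661 -0.26   0.07 ]
 [ 0.6906 -0.4612  0.07  ]
 [ 0.4371 -0.4845  0.07  ]
 [ 0.4122 -0.3028  0.07  ]
```

```bash
cat >> h.py <<'E'
def rel(*poses):
    st=sensors.get_state();w,x,y,z=st['tcp_rot']; yaw=2*np.degrees(np.arctan2(y,x)); cl=(yaw-90)%180
    print('pos',np.round(st['eef_pos'],4),'close',round(cl,1),'F',np.round(st['ft_force'],1),'w',round(st['grip_width'],4),'t',round(st['clock'],1),'q7',round(st['q'][6],2))
    for p in poses:
        d=(np.array(p[:3])-st['eef_pos'])/.5; a=(p[3]-cl+90)%180-90
        print(p,'->',np.round(d,4),'turn',round(a/180,4),'rows',round(max(np.linalg.norm(d)*.5/.0417,abs(a)/7.16),1))
E
python3 - <<'E'
from m import *
t=snap('top');s=snap('scene')
C1=lambda x,y:(195+x/3.2-.34,125+y/3.2-.34); C2=lambda x,y:(210+x/3.6-.36,145+y/3.6-.36)
print(two(t,C1(319,358),s,C2(452,138)),two(t,C1(316,457),s,C2(441,90)))
print(onz(t,*C1(319,358),.082),onz(t,*C1(316,457),.082))
h=(onz(t,*C1(319,358),.082)+onz(t,*C1(316,457),.082))/2;print(h)
rel((h[0],h[1],.2,88),(h[0],h[1],.072,88))
E
```

```text
(array([0.4684, 0.1764, 0.0912]), np.float64(0.005522110889732986)) (array([0.3891, 0.1806, 0.0854]), np.float64(3.346247363511268e-05))
[0.4698 0.1795 0.082 ] [0.3892 0.1807 0.082 ]
[0.4295 0.1801 0.082 ]
pos [ 0.2403 -0.5768  0.2223] close 112.6 F [0.1 0.8 0.4] w 0.0871 t 0.3 q7 -0.09
(np.float64(0.4294924844999142), np.float64(0.18011355925078537), 0.2, 88) -> [ 0.3783  1.5138 -0.0445] turn -0.1368 rows 18.7
(np.float64(0.4294924844999142), np.float64(0.18011355925078537), 0.072, 88) -> [ 0.3783  1.5138 -0.3005] turn -0.1368 rows 19.1
```

>>> jog_arm([
  [[0.42,0.75,0,-0.1368,1],[0.42,0.75,0,-0.1368,1],[0.42,0.75,0,-0.1368,1],[0.42,0.75,0,-0.1368,1],[0.42,0.75,0,-0.1368,1],[0.42,0.75,0,-0.1368,1],[0.42,0.75,0,-0.1368,1],[0.42,0.75,0,-0.1368,1],[0.42,0.75,0,-0.1368,1],[0.42,0.75,0,-0.1368,1],[0.42,0.75,0,-0.1368,1],[0.42,0.75,0,-0.1368,1]],
])

```text
clock: 1.3
eef_pos: [0.4525, -0.1972, 0.2228]
tcp_rot: [-0.0, 1.0, -0.014, 0.001]
ft_force: [-0.2, 0.3, 0.8]
grip_width: 0.0868
grip_force: 0.0
```

>>> jog_arm([
  [[-0.042,0.764,-0.045,0,1],[-0.042,0.764,-0.045,0,1],[-0.042,0.764,-0.045,0,1],[-0.042,0.764,-0.045,0,1],[-0.042,0.764,-0.045,0,1],[-0.042,0.764,-0.045,0,1],[-0.042,0.764,-0.045,0,1],[-0.042,0.764,-0.045,0,1],[-0.042,0.764,-0.045,0,1],[-0.042,0.764,-0.045,0,1],[-0.042,0.764,-0.045,0,1],[-0.042,0.764,-0.045,0,1]],
])

```text
clock: 2.3
eef_pos: [0.4296, 0.1794, 0.1999]
tcp_rot: [0.0, 1.0, -0.017, -0.0]
ft_force: [0.4, -0.7, -0.9]
grip_width: 0.0869
grip_force: 0.0
```

```bash
python3 -c "
from h import *
rel((.4295,.180,.063,88))"
```

```text
pos [0.4296 0.1794 0.1999] close 88.0 F [ 0.4 -0.7 -0.9] w 0.0869 t 2.3 q7 -2.11
(0.4295, 0.18, 0.063, 88) -> [-1.000e-04  1.100e-03 -2.738e-01] turn -0.0001 rows 3.3
```

>>> jog_arm([
  [[0,0.001,-0.2,0,1],[0,0.001,-0.2,0,1],[0,0.001,-0.2,0,1],[0,0.001,-0.27,0,1],[0,0.001,-0.274,0,1],[0,0.001,-0.274,0,1],[0,0.001,-0.274,0,-1],[0,0.001,-0.274,0,-1],[0,0.001,-0.274,0,-1],[0,0.001,-0.274,0,-1],[0,0.001,-0.274,0,-1],[0,0.001,-0.274,0,-1]],
])

```text
clock: 3.3
eef_pos: [0.4297, 0.1806, 0.0636]
tcp_rot: [0.0, 1.0, -0.018, 0.0]
ft_force: [0.1, 0.7, -0.0]
grip_width: 0.0548
grip_force: 0.0
```

>>> jog_arm([
  [[0,0,0,0,-1],[0,0,0,0,-1],[0,0,0,0,-1],[0,0,0,0,-1],[0,0,0,0,-1],[0,0,0,0,-1],[0,0,0,0,-1],[0,0,0,0,-1],[0,0,0,0,-1],[0,0,0,0,-1]],
])

```text
clock: 4.13
eef_pos: [0.4294, 0.1802, 0.063]
tcp_rot: [0.0, 1.0, -0.018, -0.0]
ft_force: [0.9, -4.4, 1.3]
grip_width: 0.0149
grip_force: 29.9
```

>>> jog_arm([
  [[-0.001,-0.03,0,0,-1],[-0.003,-0.08,0,0,-1],[-0.004,-0.13,0,0,-1],[-0.006,-0.18,0,0,-1],[-0.008,-0.23,0,0,-1],[-0.009,-0.27,0,0,-1],[-0.011,-0.31,0,0,-1],[-0.012,-0.35,0,0,-1],[-0.013,-0.38,0,0,-1],[-0.0135,-0.4,0,0,-1],[-0.0135,-0.4,0,0,-1]],
])

```text
clock: 5.05
eef_pos: [0.4224, -0.0074, 0.0628]
tcp_rot: [-0.008, 1.0, -0.014, -0.001]
ft_force: [-4.1, 60.1, 0.6]
grip_width: 0.044
grip_force: 29.9
```

>>> jog_arm([
  [[0,-0.02,0,0,-1],[-0.001,-0.035,0,0,-1],[-0.001,-0.05,0,0,-1]],
])

```text
clock: 5.3
eef_pos: [0.4219, -0.0294, 0.0624]
tcp_rot: [-0.009, 1.0, -0.012, -0.001]
ft_force: [-2.9, 106.9, -2.2]
grip_width: 0.087
grip_force: 54.8
```

>>> jog_arm([
  [[0,0.06,0,0,1],[0.001,0.09,0,0,1],[0.001,0.1,0,0,1],[0.001,0.1,0,0,1]],
])

```text
clock: 5.63
eef_pos: [0.423, 0.0071, 0.0632]
tcp_rot: [-0.0, 1.0, -0.016, 0.0]
ft_force: [-0.8, -0.6, 0.4]
grip_width: 0.087
grip_force: 0.0
```

```bash
python3 - <<'E'
from h import *
rel()
t=snap('top');
cv2.imwrite('pics/c3.png',cv2.resize(t['frame'][150:310,190:440,::-1],(800,512),interpolation=cv2.INTER_CUBIC))
E
```

```text
pos [0.423  0.0071 0.0632] close 88.2 F [-0.8 -0.6  0.4] w 0.087 t 5.6 q7 -1.79
```

View pics/c3.png

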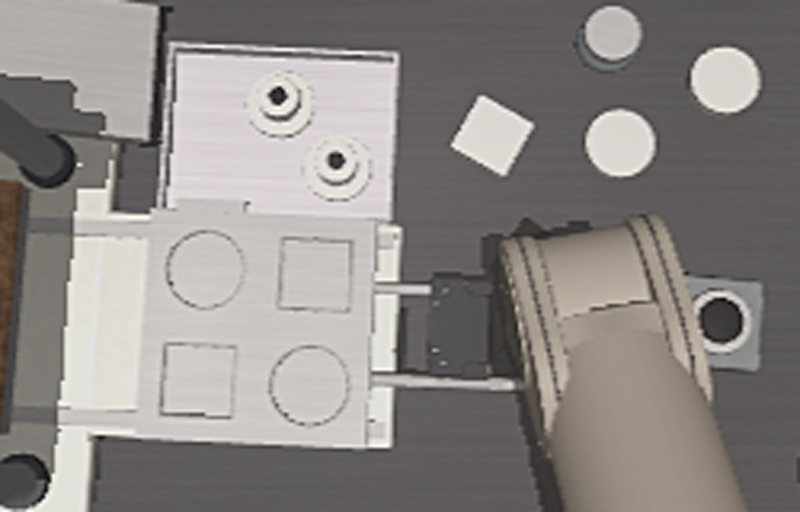

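The die is fully out, with all four cavities visible: round_back (204,269), square_front (315,275), square_back (198,380) and round_front (310,385) in the crop.

>>> jog_arm([
  [[0,0,0.08,0,1],[0,0,0.16,0,1],[0,0,0.24,0,1],[0.02,-0.05,0.28,0,1],[0.1,-0.1,0.28,0,1],[0.2,-0.1,0.28,0,1],[0.28,-0.1,0.28,0,1]],
])

```text
clock: 6.27
eef_pos: [0.553, -0.0489, 0.2036]
tcp_rot: [0.001, 1.0, -0.021, 0.001]
ft_force: [0.4, 0.4, 1.9]
grip_width: 0.0872
grip_force: 0.0
```

```bash
python3 - <<'E'
from m import *
t=snap('top');s=snap('scene','s1.png')
C=lambda x,y:(190+x/3.2-.34,150+y/3.2-.34)
cv2.imwrite('pics/c4.png',cv2.resize(s['frame'][135:275,250:450,::-1],(800,560),interpolation=cv2.INTER_CUBIC))
P={}
for n,p in dict(sqf=(315,275),rf=(310,385),rb=(204.5,269.5),sqb=(198.5,380.5)).items():
    P[n]=onz(t,*C(*p),.066); print(n,P[n], 'in c4:',(np.array(proj(s,P[n]))-[250,135])*4)
c=sum(P.values())/4; print('c',c); 
d=P['sqf']-P['rf'];e=P['rb']-P['sqb'];f=P['rb']-P['sqf'];g=P['sqb']-P['rf']
for k in(d,e): print(np.linalg.norm(k),np.degrees(np.arctan2(k[1],k[0])))
for k in(f,g): print(np.linalg.norm(k),np.degrees(np.arctan2(k[1],k[0]))-90)
print(sensors.get_state()['eef_pos'])
E
```

```text
sqf [0.4737 0.1969 0.066 ] in c4: [370.0412 218.4192]
rf [0.383  0.1995 0.066 ] in c4: [348.6316 151.0646]
rb [0.4777 0.2888 0.066 ] in c4: [483.7369 209.0294]
sqb [0.3861 0.2912 0.066 ] in c4: [456.5105 142.0652]
c [0.4301 0.2441 0.066 ]
0.09073149140330654 -1.647319961945944
0.09159592294431307 -1.4697455833675093
0.0920446834019796 -2.4613969859147176
0.09175258697652641 -1.9244343914166393
[ 0.5546 -0.0465  0.1996]
```

View pics/c4.png

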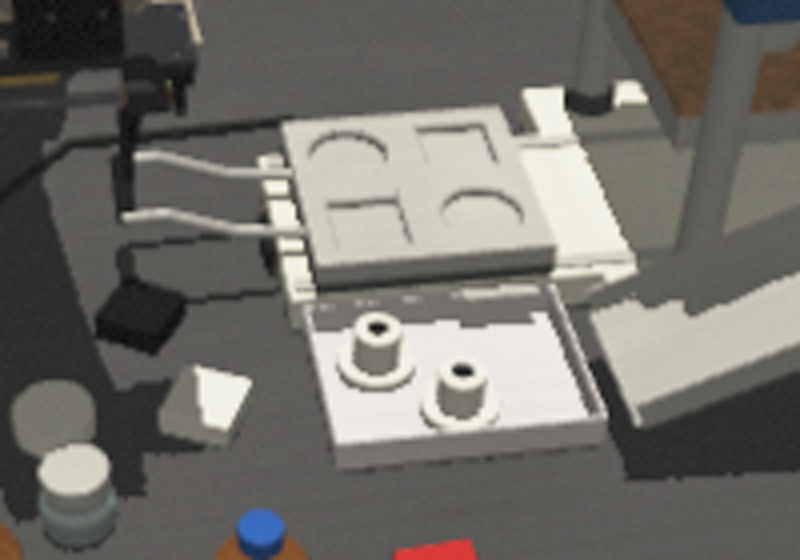

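The scene view agrees: cavities are at c4 (370,220), (348,153), (484,208) and (456,142), the square blank at (205,405), and the caps at (377,345) and (460,390). Next, the square blank.

```bash
python3 -c "
from h import *
rel((.602,.046,.10,60.2),(.602,.046,.0105,60.2))
t=snap('top');s=snap('scene')
print(two(t,(383.3,194.3),s,(262.7,237)),two(t,(343.3,191.8),s,(301.1,233.7)))"
```

```text
pos [ 0.5546 -0.0465  0.1996] close 87.8 F [-2.1 -0.1 -1.4] w 0.0871 t 6.4 q7 -1.72
(0.602, 0.046, 0.1, 60.2) -> [ 0.0948  0.1851 -0.1992] turn -0.1533 rows 3.9
(0.602, 0.046, 0.0105, 60.2) -> [ 0.0948  0.1851 -0.3782] turn -0.1533 rows 5.2
(array([ 0.59561534, -0.06663123,  0.02073867]), np.float64(0.003291808390284194)) (array([0.60179822, 0.04558969, 0.02093508]), np.float64(0.0028875535276770363))
```

>>> jog_arm([
  [[0.095,0.185,0,-0.153,1],[0.095,0.185,0,-0.153,1],[0.095,0.185,-0.1,-0.153,1],[0.095,0.185,-0.2,-0.153,1],[0.095,0.185,-0.28,-0.153,1],[0.095,0.185,-0.28,-0.153,1],[0.095,0.185,-0.28,-0.153,1],[0.095,0.185,-0.28,-0.153,1]],
])

```text
clock: 7.13
eef_pos: [0.598, 0.0474, 0.0638]
tcp_rot: [0.0, 0.967, -0.255, -0.0]
ft_force: [1.4, 0.2, 1.0]
grip_width: 0.0873
grip_force: 0.0
```

```bash
python3 -c "
from h import *
rel((.602,.0455,.0105,60.2))"
```

```text
pos [0.598  0.0474 0.0638] close 60.4 F [1.4 0.2 1. ] w 0.0873 t 7.1 q7 -2.44
(0.602, 0.0455, 0.0105, 60.2) -> [ 0.0079 -0.0037 -0.1067] turn -0.0014 rows 1.3
```

>>> jog_arm([
  [[0.008,-0.004,-0.06,-0.001,1],[0.008,-0.004,-0.106,-0.001,1],[0.008,-0.004,-0.106,-0.001,1],[0.008,-0.004,-0.106,-0.001,-1],[0.008,-0.004,-0.106,-0.001,-1],[0.008,-0.004,-0.106,-0.001,-1],[0.008,-0.004,-0.106,-0.001,-1],[0.008,-0.004,-0.106,-0.001,-1],[0.008,-0.004,-0.106,-0.001,-1],[0.008,-0.004,-0.106,-0.001,-1],[0.008,-0.004,-0.106,-0.001,-1],[0.008,-0.004,-0.106,-0.001,-1]],
])

```text
clock: 8.13
eef_pos: [0.603, 0.0462, 0.0107]
tcp_rot: [0.0, 0.967, -0.256, 0.0]
ft_force: [-3.0, -1.7, 5.8]
grip_width: 0.0537
grip_force: 30.0
```

```bash
python3 -c "
from h import *
rel((.4746,.1966,.13,88.1))"
```

```text
pos [0.603  0.0462 0.0107] close 60.3 F [-3.  -1.7  5.8] w 0.0537 t 8.1 q7 -2.46
(0.4746, 0.1966, 0.13, 88.1) -> [-0.2569  0.3008  0.2386] turn 0.1546 rows 5.5
```

>>> jog_arm([
  [[0,0,0.06,0,-1],[0,0,0.14,0,-1],[0,0,0.2,0,-1],[-0.08,0.1,0.24,0.04,-1],[-0.16,0.2,0.24,0.08,-1],[-0.22,0.26,0.24,0.12,-1],[-0.257,0.3,0.24,0.1546,-1],[-0.257,0.3,0.24,0.1546,-1],[-0.257,0.3,0.24,0.1546,-1],[-0.257,0.3,0.24,0.1546,-1]],
])

```text
clock: 8.97
eef_pos: [0.4732, 0.1978, 0.1304]
tcp_rot: [0.0, 1.0, -0.015, 0.0]
ft_force: [1.1, -0.1, -1.0]
grip_width: 0.0536
grip_force: 30.0
```

```bash
python3 - <<'E'
from h import *
rel((.4746,.1966,.085,88.1),(.4746,.1966,.0685,88.1))
E
```

```text
pos [0.4732 0.1978 0.1304] close 88.3 F [ 1.1 -0.1 -1. ] w 0.0536 t 9.0 q7 -2.23
(0.4746, 0.1966, 0.085, 88.1) -> [ 0.0028 -0.0023 -0.0908] turn -0.0012 rows 1.1
(0.4746, 0.1966, 0.0685, 88.1) -> [ 0.0028 -0.0023 -0.1238] turn -0.0012 rows 1.5
```

>>> jog_arm([
  [[0.003,-0.002,-0.04,-0.001,-1],[0.003,-0.002,-0.08,-0.001,-1],[0.003,-0.002,-0.095,-0.001,-1],[0.003,-0.002,-0.105,-0.001,-1],[0.003,-0.002,-0.112,-0.001,-1],[0.003,-0.002,-0.118,-0.001,-1],[0.003,-0.002,-0.122,-0.001,-1],[0.003,-0.002,-0.122,-0.001,-1]],
])

```text
clock: 9.63
eef_pos: [0.476, 0.1952, 0.0692]
tcp_rot: [-0.0, 1.0, -0.018, 0.0]
ft_force: [0.1, 0.7, 0.0]
grip_width: 0.0537
grip_force: 30.0
```

>>> jog_arm([
  [[0,0,-0.001,0,0.55],[0,0,-0.001,0,0.55],[0,0,-0.001,0,0.55],[0,0,-0.001,0,0.55],[0,0,0.04,0,0.55],[0,0,0.12,0,0.55],[0,0,0.2,0,0.8],[0.1,-0.1,0.22,0,1],[0.18,-0.2,0.22,0,1],[0.24,-0.3,0.22,0,1],[0.24,-0.4,0.22,0,1],[0.24,-0.5,0.22,0,1]],
])

```text
clock: 10.63
eef_pos: [0.5809, 0.0194, 0.1786]
tcp_rot: [-0.0, 1.0, -0.018, 0.0]
ft_force: [0.5, 0.2, -1.1]
grip_width: 0.0864
grip_force: 0.0
```

```bash
python3 - <<'E'
from m import *
rel((.596,-.0655,.07,100),(.596,-.0655,.0105,100))
t=snap('top')
for b in blobs(t,.55,.7,-.3,.1,thr=170,amin=60): print(b[2],b[3])
cv2.imwrite('pics/c5.png',cv2.resize(t['frame'][140:300,200:440,::-1],(720,480),interpolation=cv2.INTER_CUBIC))
E
```

```text
pos [0.5809 0.0194 0.1786] close 88.0 F [ 0.5  0.2 -1.1] w 0.0864 t 10.6 q7 -1.87
(0.596, -0.0655, 0.07, 100) -> [ 0.0302 -0.1698 -0.2173] turn 0.0669 rows 3.3
(0.596, -0.0655, 0.0105, 100) -> [ 0.0302 -0.1698 -0.3363] turn 0.0669 rows 4.5
[ 0.6543 -0.1734  0.022 ] 113.0
```

View pics/c5.png

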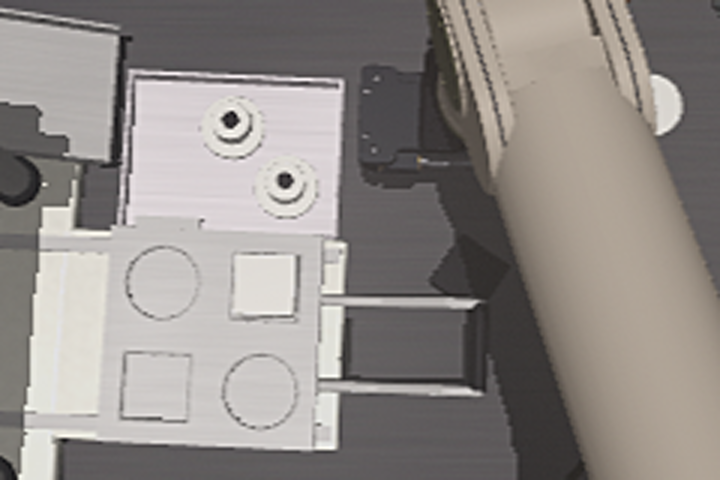

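The square sits in square_front (crop (265,286)), aligned with the cavity. Now the discs.

>>> jog_arm([
  [[0.03,-0.17,0,0,1],[0.03,-0.17,0,0,1],[0.03,-0.17,0,0,1],[0.03,-0.17,-0.08,0,1],[0.03,-0.17,-0.16,0,1],[0.03,-0.17,-0.2,0,1],[0.03,-0.17,-0.2,0,1]],
])

```text
clock: 11.27
eef_pos: [0.5913, -0.064, 0.0736]
tcp_rot: [-0.0, 1.0, -0.018, -0.004]
ft_force: [-0.0, 0.3, -0.3]
grip_width: 0.0871
grip_force: 0.0
```

```bash
python3 - <<'E'
from m import *
rel((.596,-.0655,.0105,88))
s=snap('scene','s2.png')
for b in blobs(s,.55,.72,-.3,.1,thr=130,amin=60): print(b[0],b[1],b[2],b[3])
cv2.imwrite('pics/c6.png',cv2.resize(s['frame'][190:310,180:340,::-1],(640,480),interpolation=cv2.INTER_CUBIC))
E
```

```text
pos [ 0.5913 -0.064   0.0736] close 87.9 F [-0.   0.3 -0.3] w 0.0871 t 11.3 q7 -1.77
(0.596, -0.0655, 0.0105, 88) -> [ 0.0095 -0.003  -0.1262] turn 0.0005 rows 1.5
268.7103825136612 254.19672131147541 [ 0.6676 -0.0575  0.022 ] 91.5
227.40202702702703 255.92905405405406 [ 0.6538 -0.171   0.022 ] 148.0
```

View pics/c6.png

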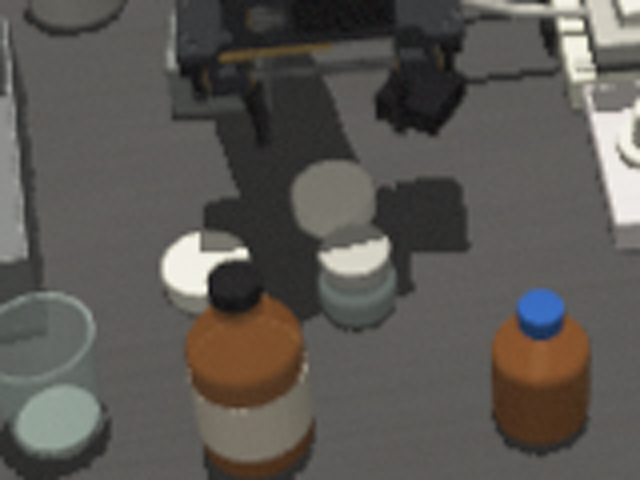

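The disc at crop (333,198) has not moved, and the jar in front of it at (357,255) is clear of the fingers. Descending.

>>> jog_arm([
  [[0.0095,-0.003,-0.04,0,1],[0.0095,-0.003,-0.09,0,1],[0.0095,-0.003,-0.126,0,1],[0.0095,-0.003,-0.126,0,1],[0.0095,-0.003,-0.126,0,-1],[0.0095,-0.003,-0.126,0,-1],[0.0095,-0.003,-0.126,0,-1],[0.0095,-0.003,-0.126,0,-1],[0.0095,-0.003,-0.126,0,-1],[0.0095,-0.003,-0.126,0,-1],[0.0095,-0.003,-0.126,0,-1],[0.0095,-0.003,-0.126,0,-1]],
])

```text
clock: 12.32
eef_pos: [0.5999, -0.0659, 0.0165]
tcp_rot: [0.0, 1.0, -0.018, 0.001]
ft_force: [-1.1, -0.9, 6.7]
grip_width: 0.0587
grip_force: 30.0
```

```bash
python3 -c "
from h import *
rel((.3826,.1996,.14,88.1),(.4776,.2886,.14,88.1))"
```

```text
pos [ 0.5999 -0.0659  0.0165] close 87.9 F [-1.1 -0.9  6.7] w 0.0587 t 12.3 q7 -1.8
(0.3826, 0.1996, 0.14, 88.1) -> [-0.4346  0.5309  0.2471] turn 0.001 rows 8.7
(0.4776, 0.2886, 0.14, 88.1) -> [-0.2446  0.7089  0.2471] turn 0.001 rows 9.5
```

>>> jog_arm([
  [[0,0,0,0,0.9],[0,0,0,0,0.9],[0,0,0,0,0.9],[-0.007,0,-0.012,0,0.9],[-0.007,0,-0.012,0,0.9],[-0.007,0,-0.012,0,0.9]],
])

```text
clock: 12.82
eef_pos: [0.5951, -0.0657, 0.0087]
tcp_rot: [-0.0, 1.0, -0.018, -0.001]
ft_force: [0.0, -0.2, -0.7]
grip_width: 0.0816
grip_force: 0.0
```

```bash
python3 -c "
from h import *
rel((.596,-.0655,.0105,88.1))"
```

```text
pos [ 0.5951 -0.0657  0.0087] close 87.9 F [ 0.  -0.2 -0.7] w 0.0816 t 12.8 q7 -1.81
(0.596, -0.0655, 0.0105, 88.1) -> [0.0019 0.0004 0.0035] turn 0.001 rows 0.0
```

>>> jog_arm([
  [[0.002,0,0.004,0,0.9],[0.002,0,0.004,0,-1],[0.002,0,0.004,0,-1],[0.002,0,0.004,0,-1],[0.002,0,0.004,0,-1],[0.002,0,0.004,0,-1],[0.002,0,0.004,0,-1],[0.002,0,0.004,0,-1],[0.002,0,0.004,0,-1],[0.002,0,0.004,0,-1]],
])

```text
clock: 13.65
eef_pos: [0.5969, -0.0657, 0.0115]
tcp_rot: [0.0, 1.0, -0.018, 0.0]
ft_force: [0.2, 0.1, 0.8]
grip_width: 0.0592
grip_force: 30.0
```

```bash
python3 -c "
from h import *
rel((.3826,.1996,.14,88.1),(.4776,.2886,.14,88.1))"
```

```text
pos [ 0.5969 -0.0657  0.0115] close 87.9 F [0.2 0.1 0.8] w 0.0592 t 13.7 q7 -1.81
(0.3826, 0.1996, 0.14, 88.1) -> [-0.4285  0.5306  0.257 ] turn 0.001 rows 8.7
(0.4776, 0.2886, 0.14, 88.1) -> [-0.2385  0.7086  0.257 ] turn 0.001 rows 9.5
```

>>> jog_arm([
  [[0,0,0.08,0,-1],[0,0,0.16,0,-1],[0,0.04,0.24,0,-1],[-0.03,0.12,0.257,0,-1],[-0.06,0.2,0.257,0,-1],[-0.1,0.28,0.257,0,-1],[-0.13,0.36,0.257,0,-1],[-0.16,0.44,0.257,0,-1],[-0.19,0.52,0.257,0,-1],[-0.21,0.6,0.257,0,-1],[-0.238,0.68,0.257,0,-1],[-0.238,0.709,0.257,0,-1]],
])

```text
clock: 14.65
eef_pos: [0.4748, 0.2933, 0.1404]
tcp_rot: [-0.001, 1.0, -0.016, -0.0]
ft_force: [-0.9, 0.7, -0.9]
grip_width: 0.0593
grip_force: 30.0
```

>>> jog_arm([
  [[0,0,0,0,-1],[0,0,0,0,-1],[0,0,0,0,-1]],
])

```text
clock: 14.9
eef_pos: [0.4781, 0.288, 0.1397]
tcp_rot: [0.0, 1.0, -0.018, -0.0]
ft_force: [0.5, -0.8, -0.6]
grip_width: 0.0589
grip_force: 30.0
```

```bash
python3 -c "
from h import *
rel((.4786,.2886,.0695,88.1))"
```

```text
pos [0.4781 0.288  0.1397] close 87.9 F [ 0.5 -0.8 -0.6] w 0.0589 t 14.9 q7 -2.43
(0.4786, 0.2886, 0.0695, 88.1) -> [ 0.001   0.0012 -0.1404] turn 0.0011 rows 1.7
```

>>> jog_arm([
  [[0.001,0.001,-0.05,0.001,-1],[0.001,0.001,-0.09,0.001,-1],[0.001,0.001,-0.11,0.001,-1],[0.001,0.001,-0.12,0.001,-1],[0.001,0.001,-0.13,0.001,-1],[0.001,0.001,-0.136,0.001,-1],[0.001,0.001,-0.139,0.001,-1],[0.001,0.001,-0.139,0.001,-1],[0.001,0.001,-0.139,0.001,-1]],
])

```text
clock: 15.65
eef_pos: [0.479, 0.2888, 0.0709]
tcp_rot: [0.0, 1.0, -0.017, 0.001]
ft_force: [2.8, -4.3, -1.1]
grip_width: 0.0593
grip_force: 30.0
```

>>> jog_arm([
  [[0,0,0,0,0.6],[0,0,0,0,0.6],[0,0,0,0,0.6],[0,0,0,0,0.6],[0,0,0.06,0,0.6],[0,0,0.14,0,0.6],[0,0,0.2,0,0.8],[0.08,-0.1,0.2,0,1],[0.16,-0.18,0.2,0,1],[0.22,-0.26,0.2,0,1],[0.28,-0.34,0.2,0,1],[0.34,-0.42,0.2,0,1]],
])

```text
clock: 16.65
eef_pos: [0.6116, 0.1273, 0.1708]
tcp_rot: [-0.0, 1.0, -0.016, 0.0]
ft_force: [0.3, -0.0, 1.3]
grip_width: 0.087
grip_force: 0.0
```

>>> jog_arm([
  [[0,-0.08,0,0,1],[0,-0.16,0,0,1],[0,-0.18,0,0,1],[0,-0.18,0,0,1],[0,-0.18,0,0,1]],
])

```text
clock: 17.07
eef_pos: [0.6105, 0.0385, 0.1706]
tcp_rot: [-0.0, 1.0, -0.017, 0.0]
ft_force: [-0.2, 0.9, 0.6]
grip_width: 0.0869
grip_force: 0.0
```

```bash
python3 - <<'E'
from m import *
rel((.653,-.158,.1,88),(.653,-.158,.0105,88))
t=snap('top')
for b in blobs(t,.36,.72,-.3,.33,thr=175,amin=60): print(np.round(b[:2],1),b[2],b[3])
cv2.imwrite('pics/c7.png',cv2.resize(t['frame'][140:300,200:440,::-1],(720,480),interpolation=cv2.INTER_CUBIC))
E
```

```text
pos [0.6105 0.0385 0.1706] close 88.1 F [-0.2  0.9  0.6] w 0.0869 t 17.1 q7 -1.92
(0.653, -0.158, 0.1, 88) -> [ 0.0849 -0.3931 -0.1411] turn -0.0003 rows 5.1
(0.653, -0.158, 0.0105, 88) -> [ 0.0849 -0.3931 -0.3201] turn -0.0003 rows 6.2
[264.6 235.2] [0.4785 0.2641 0.022 ] 10686.0
[417.9 173.8] [ 0.6549 -0.1634  0.022 ] 235.5
```

View pics/c7.png

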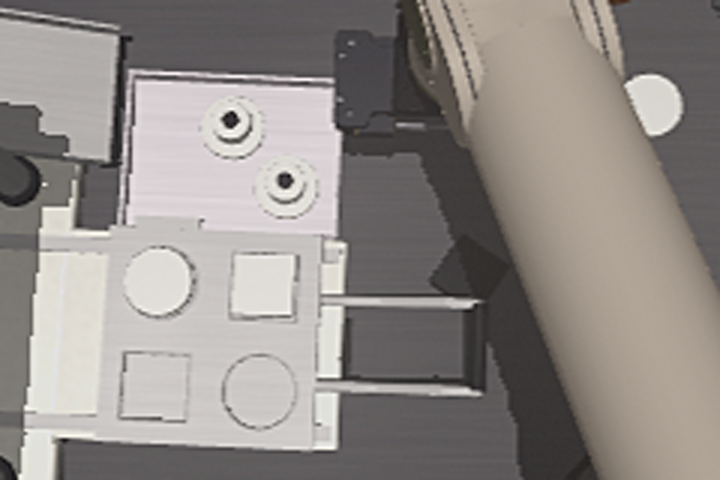

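The disc sits in round_back (crop (158,282)), and the last disc is still at (657,104). Before lowering the gripper I'll check its distance to the amber bottle.

>>> jog_arm([
  [[0.03,-0.08,0,0,1],[0.06,-0.16,0,0,1],[0.085,-0.24,0,0,1],[0.085,-0.32,0,0,1],[0.085,-0.393,0,0,1],[0.085,-0.393,0,0,1],[0.085,-0.393,0,0,1],[0.085,-0.393,0,0,1]],
])

```text
clock: 17.78
eef_pos: [0.6535, -0.1553, 0.1705]
tcp_rot: [-0.001, 1.0, -0.015, 0.0]
ft_force: [0.4, -0.0, -0.8]
grip_width: 0.0868
grip_force: 0.0
```

```bash
python3 - <<'E'
from m import *
rel((.653,-.158,.0105,88))
t=cv2.imread('pics/top0.png');s=cv2.imread('pics/scene0.png')
class D(dict):pass
T=snap('top');S=snap('scene')
print(onz(T,414,112,.15),two(T,(414,112),S,(239,262)))
m=np.uint8(S['frame'].min(2)>110)*255
for b in blobs(S,.6,.7,-.25,-.1,thr=120,amin=40): print(b[0],b[1],b[2],b[3])
E
```

```text
pos [ 0.6535 -0.1553  0.1705] close 88.3 F [ 0.4 -0.  -0.8] w 0.0868 t 17.8 q7 -1.61
(0.653, -0.158, 0.0105, 88) -> [-0.0011 -0.0055 -0.3201] turn -0.0014 rows 3.8
[ 0.7901 -0.1299  0.15  ] (array([ 0.7931, -0.1317,  0.1418]), np.float64(5.368248460396116e-05))
```

>>> jog_arm([
  [[-0.001,-0.005,-0.08,0,1],[-0.001,-0.005,-0.16,0,1],[-0.001,-0.005,-0.24,0,1],[-0.001,-0.005,-0.29,0,1],[-0.001,-0.005,-0.318,0,1],[-0.001,-0.005,-0.318,0,1],[-0.001,-0.005,-0.318,0,1]],
])

```text
clock: 18.47
eef_pos: [0.6532, -0.1593, 0.0124]
tcp_rot: [-0.0, 1.0, -0.016, 0.0]
ft_force: [1.1, -0.6, 0.8]
grip_width: 0.087
grip_force: 0.0
```

>>> jog_arm([
  [[0,0,0,0,-1],[0,0,0,0,-1],[0,0,0,0,-1],[0,0,0,0,-1],[0,0,0,0,-1],[0,0,0,0,-1],[0,0,0,0,-1],[0,0,0,0,-1],[0,0,0,0,-1]],
])

```text
clock: 19.22
eef_pos: [0.6528, -0.1607, 0.0121]
tcp_rot: [0.0, 1.0, -0.017, 0.0]
ft_force: [-1.8, 0.3, 5.9]
grip_width: 0.0594
grip_force: 30.0
```

```bash
python3 -c "
from h import *
rel((.3826,.1996,.14,88.1))"
```

```text
pos [ 0.6528 -0.1607  0.0121] close 88.1 F [-1.8  0.3  5.9] w 0.0594 t 19.2 q7 -1.66
(0.3826, 0.1996, 0.14, 88.1) -> [-0.5405  0.7207  0.2559] turn 0.0 rows 11.2
```

>>> jog_arm([
  [[0,0,0.08,0,-1],[0,0,0.16,0,-1],[0,0.02,0.24,0,-1],[-0.04,0.08,0.27,0,-1],[-0.09,0.14,0.27,0,-1],[-0.14,0.2,0.27,0,-1],[-0.19,0.26,0.27,0,-1],[-0.24,0.32,0.27,0,-1],[-0.29,0.38,0.27,0,-1],[-0.33,0.45,0.27,0,-1],[-0.38,0.51,0.27,0,-1],[-0.42,0.57,0.27,0,-1]],
])

```text
clock: 20.22
eef_pos: [0.4405, 0.1258, 0.1462]
tcp_rot: [0.0, 1.0, -0.016, -0.0]
ft_force: [0.4, 1.6, -1.0]
grip_width: 0.0591
grip_force: 30.0
```

>>> jog_arm([
  [[-0.05,0.06,0,0,-1],[-0.1,0.12,0,0,-1],[-0.12,0.15,0,0,-1],[-0.12,0.15,0,0,-1],[-0.12,0.15,0,0,-1],[-0.12,0.15,0,0,-1]],
])

```text
clock: 20.72
eef_pos: [0.3829, 0.1988, 0.1464]
tcp_rot: [0.0, 1.0, -0.017, 0.0]
ft_force: [-0.5, -0.2, -0.1]
grip_width: 0.059
grip_force: 30.0
```

```bash
python3 -c "
from h import *
rel((.3826,.1996,.0705,88.1))"
```

```text
pos [0.3829 0.1988 0.1464] close 88.1 F [-0.5 -0.2 -0.1] w 0.059 t 20.7 q7 -2.18
(0.3826, 0.1996, 0.0705, 88.1) -> [-0.0007  0.0017 -0.1518] turn 0.0002 rows 1.8
```

>>> jog_arm([
  [[0,0.0015,-0.06,0,-1],[0,0.0015,-0.1,0,-1],[0,0.0015,-0.12,0,-1],[0,0.0015,-0.13,0,-1],[0,0.0015,-0.14,0,-1],[0,0.0015,-0.147,0,-1],[0,0.0015,-0.151,0,-1],[0,0.0015,-0.151,0,-1],[0,0.0015,-0.151,0,-1]],
])

```text
clock: 21.47
eef_pos: [0.3829, 0.2004, 0.0714]
tcp_rot: [-0.0, 1.0, -0.017, 0.0]
ft_force: [-0.0, 0.1, 0.2]
grip_width: 0.0591
grip_force: 30.0
```

Bottom is at about 59 mm with no force, so it is in. Releasing and heading for the nearer cap.

>>> jog_arm([
  [[0,0,0,0,0.6],[0,0,0,0,0.6],[0,0,0,0,0.6],[0,0,0,0,0.6],[0,0,0.06,0,0.6],[0,0,0.14,0,0.4],[0,0,0.2,0,0.3],[0.07,-0.05,0.2,0,0.3],[0.14,-0.1,0.2,0,0.3],[0.2,-0.15,0.2,0,0.3],[0.26,-0.2,0.2,0,0.3],[0.26,-0.25,0.2,0,0.3]],
])

```text
clock: 22.47
eef_pos: [0.5164, 0.0727, 0.1702]
tcp_rot: [-0.001, 1.0, -0.018, 0.0]
ft_force: [-0.7, -1.1, 0.2]
grip_width: 0.0564
grip_force: 0.0
```

```bash
python3 - <<'E'
from m import *
rel((.574,.181,.12,88),(.574,.181,.016,88),(.6296,.2311,.016,178))
t=snap('top');s=snap('scene')
a=cv2.resize(t['frame'][160:300,220:420,::-1],(600,420),interpolation=cv2.INTER_CUBIC)
cv2.imwrite('pics/c8.png',a)
print([ (np.array(proj(t,p))-[220,160])*3 for p in((.574,.181,.043),(.6296,.2311,.043))])
for n,p in dict(tl=(457,168),tr=(530,158),br=(545,251),bl=(477,260)).items(): pass
g=cv2.cvtColor(t['frame'],cv2.COLOR_RGB2GRAY)
m=np.uint8((g>95)&(g<150))*255; m=cv2.morphologyEx(m,cv2.MORPH_OPEN,np.ones((5,5)))
for c in cv2.findContours(m,cv2.RETR_EXTERNAL,cv2.CHAIN_APPROX_NONE)[0]:
    if cv2.contourArea(c)>2000: print(cv2.minAreaRect(c))
E
```

```text
pos [0.5164 0.0727 0.1702] close 87.9 F [-0.7 -1.1  0.2] w 0.0564 t 22.5 q7 -1.96
(0.574, 0.181, 0.12, 88) -> [ 0.1152  0.2167 -0.1005] turn 0.0003 rows 3.2
(0.574, 0.181, 0.016, 88) -> [ 0.1152  0.2167 -0.3085] turn 0.0003 rows 4.7
(0.6296, 0.2311, 0.016, 178) -> [ 0.2264  0.3169 -0.3085] turn -0.4997 rows 12.6
[array([224.859 , 119.9335]), array([171.2718,  59.9991])]
((496.69940185546875, 209.04623413085938), (88.80139923095703, 58.69407653808594), 81.25383758544922)
```

View pics/c8.png

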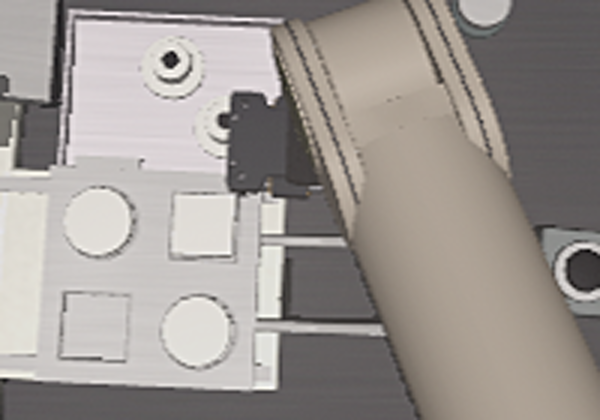

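All three blanks are seated: round_back (98,221), square_front (203,226), round_front (197,331). The caps are where I measured them. Going to the nearer cap.

>>> jog_arm([
  [[0.06,0.08,0,0,0.15],[0.115,0.15,0,0,0.15],[0.115,0.216,0,0,0.15],[0.115,0.216,-0.06,0,0.15],[0.115,0.216,-0.12,0,0.15],[0.115,0.216,-0.18,0,0.15],[0.115,0.216,-0.18,0,0.15],[0.115,0.216,-0.18,0,0.15]],
])

```text
clock: 23.23
eef_pos: [0.569, 0.1835, 0.0806]
tcp_rot: [0.0, 1.0, -0.016, -0.001]
ft_force: [0.9, 0.3, 1.1]
grip_width: 0.0502
grip_force: 0.0
```

```bash
python3 -c "
from h import *
rel((.574,.181,.019,88.1))"
```

```text
pos [0.569  0.1835 0.0806] close 88.2 F [0.9 0.3 1.1] w 0.0502 t 23.2 q7 -2.25
(0.574, 0.181, 0.019, 88.1) -> [ 0.0101 -0.005  -0.1231] turn -0.0003 rows 1.5
```

>>> jog_arm([
  [[0.008,-0.004,0,0,0.15],[0.008,-0.004,-0.06,0,0.15],[0.008,-0.004,-0.11,0,0.15],[0.008,-0.004,-0.12,0,0.15],[0.008,-0.004,-0.12,0,-1],[0.008,-0.004,-0.12,0,-1],[0.008,-0.004,-0.12,0,-1],[0.008,-0.004,-0.12,0,-1],[0.008,-0.004,-0.12,0,-1],[0.008,-0.004,-0.12,0,-1],[0.008,-0.004,-0.12,0,-1]],
])

```text
clock: 24.15
eef_pos: [0.5755, 0.1817, 0.0233]
tcp_rot: [-0.0, 1.0, -0.017, 0.002]
ft_force: [-0.9, -1.1, 7.6]
grip_width: 0.0353
grip_force: 30.0
```

```bash
python3 -c "
from h import *
rel((.6,-.37,.16,88.1),(.6,-.37,.035,88.1))"
```

```text
pos [0.5755 0.1817 0.0233] close 88.1 F [-0.9 -1.1  7.6] w 0.0353 t 24.1 q7 -2.29
(0.6, -0.37, 0.16, 88.1) -> [ 0.0491 -1.1034  0.2734] turn 0.0 rows 13.6
(0.6, -0.37, 0.035, 88.1) -> [ 0.0491 -1.1034  0.0234] turn 0.0 rows 13.2
```

>>> jog_arm([
  [[0,0,0.08,0,-1],[0,0,0.16,0,-1],[0,0,0.24,0,-1],[0,-0.08,0.28,0,-1],[0,-0.16,0.28,0,-1],[0,-0.24,0.28,0,-1],[0,-0.32,0.28,0,-1],[0,-0.4,0.28,0,-1],[0,-0.48,0.28,0,-1],[0,-0.56,0.28,0,-1],[0,-0.62,0.28,0,-1]],
])

```text
clock: 25.07
eef_pos: [0.5738, -0.133, 0.1622]
tcp_rot: [0.001, 1.0, -0.018, 0.001]
ft_force: [0.5, 0.0, -0.6]
grip_width: 0.0353
grip_force: 30.0
```

```bash
cat > tote.py <<'E'
from m import *
t=snap('top'); g=cv2.cvtColor(t['frame'],cv2.COLOR_RGB2GRAY)
m=np.uint8((g>85)&(g<150))*255; m=cv2.morphologyEx(m,cv2.MORPH_OPEN,np.ones((5,5)))
for c in cv2.findContours(m,cv2.RETR_EXTERNAL,cv2.CHAIN_APPROX_NONE)[0]:
    if cv2.contourArea(c)>1500:
        r=cv2.minAreaRect(c); print('tote floor',onz(t,*r[0],.004),r); print([list(np.round(onz(t,*p,.004)[:2],3)) for p in cv2.boxPoints(r)])
E
python3 -c "
from tote import *
rel((.6,-.37,.16,88.1),(.6,-.37,.03,88.1))"
```

```text
tote floor [0.2382 0.2129 0.004 ] ((282.0, 324.5), (107.0, 206.0), 90.0)
[[np.float64(0.38), np.float64(0.499)], [np.float64(0.384), np.float64(-0.069)], [np.float64(0.101), np.float64(-0.064)], [np.float64(0.098), np.float64(0.484)]]
tote floor [ 0.4043 -0.2781  0.004 ] ((460.3749084472656, 263.9319763183594), (158.4887237548828, 19.522253036499023), 80.65532684326172)
[[np.float64(0.62), np.float64(-0.223)], [np.float64(0.63), np.float64(-0.278)], [np.float64(0.199), np.float64(-0.331)], [np.float64(0.19), np.float64(-0.278)]]
tote floor [ 0.4452 -0.4671  0.004 ] ((527.4458618164062, 249.59152221679688), (175.11355590820312, 50.31816482543945), 78.60123443603516)
[[np.float64(0.676), np.float64(-0.361)], [np.float64(0.706), np.float64(-0.505)], [np.float64(0.227), np.float64(-0.567)], [np.float64(0.2), np.float64(-0.431)]]
tote floor [0.4671 0.6927 0.004 ] ((110.92120361328125, 238.90618896484375), (125.17979431152344, 160.43801879882812), 4.969740867614746)
[[np.float64(0.264), np.float64(0.864)], [np.float64(0.71), np.float64(0.869)], [np.float64(0.681), np.float64(0.512)], [np.float64(0.237), np.float64(0.526)]]
tote floor [ 0.75   -0.2052  0.004 ] ((430.1908264160156, 143.1617431640625), (415.6311340332031, 202.0808868408203), 3.7152888774871826)
[[np.float64(0.493), np.float64(0.401)], [np.float64(1.1), np.float64(0.387)], [np.float64(1.026), np.float64(-0.854)], [np.float64(0.425), np.float64(-0.755)]]
pos [ 0.5734 -0.1397  0.1618] close 87.6 F [-1.4 -7.1 -0.8] w 0.0351 t 25.1 q7 -1.63
(0.6, -0.37, 0.16, 88.1) -> [ 0.0533 -0.4605 -0.0035] turn 0.003 rows 5.6
(0.6, -0.37, 0.03, 88.1) -> [ 0.0533 -0.4605 -0.2635] turn 0.003 rows 6.4
```

```bash
python3 - <<'E'
from h import *
t=snap('top');s=snap('scene')
a=cv2.resize(t['frame'][130:290,420:580,::-1],(400,400),interpolation=cv2.INTER_CUBIC)
b=cv2.resize(s['frame'][160:320,80:240,::-1],(400,400),interpolation=cv2.INTER_CUBIC)
cv2.imwrite('pics/c9.png',np.hstack([a,b]))
E
```

```text
(no output)
```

View pics/c9.png

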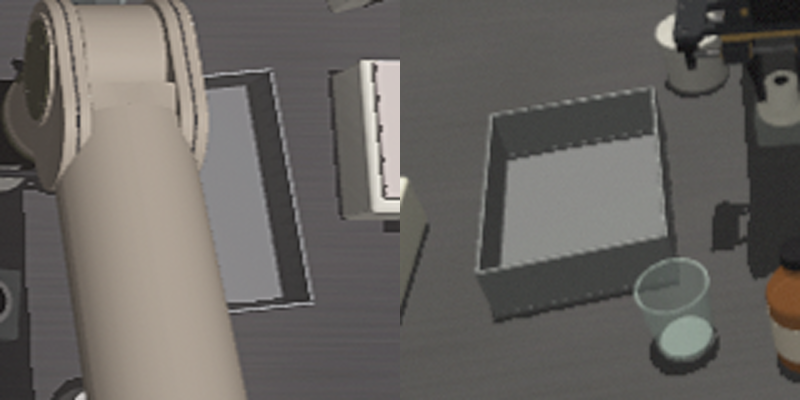

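The scene half shows the tote rim corners at (490,115), (655,90), (668,240) and (478,272), and the tote is empty. The held cap is visible at (780,85).

```bash
python3 - <<'E'
from h import *
s=snap('scene')
C=[onz(s,80+(x-400)/2.5-.3,160+y/2.5-.3,.07) for x,y in((490,115),(655,90),(668,240),(478,272))]
print(np.round(C,3),np.mean(C,0))
rel((.6,-.37,.16,88.1))
E
```

```text
[[ 0.437 -0.487  0.07 ]
 [ 0.422 -0.298  0.07 ]
 [ 0.68  -0.27   0.07 ]
 [ 0.691 -0.457  0.07 ]] [ 0.55765827 -0.37807011  0.07      ]
pos [ 0.5742 -0.1294  0.1618] close 88.0 F [ 0.1  0.3 -0.4] w 0.0352 t 25.3 q7 -1.64
(0.6, -0.37, 0.16, 88.1) -> [ 0.0516 -0.4813 -0.0036] turn 0.0005 rows 5.8
```

>>> jog_arm([
  [[0.02,-0.08,0,0,-1],[0.04,-0.16,0,0,-1],[0.07,-0.24,0,0,-1],[0.07,-0.32,0,0,-1],[0.07,-0.4,0,0,-1],[0.07,-0.484,0,0,-1],[0.07,-0.484,0,0,-1],[0.07,-0.484,-0.06,0,-1],[0.07,-0.484,-0.14,0,-1],[0.07,-0.484,-0.2,0,-1],[0.07,-0.484,-0.24,0,-1],[0.07,-0.484,-0.24,0,-1]],
])

```text
clock: 26.27
eef_pos: [0.6074, -0.3674, 0.0362]
tcp_rot: [-0.002, 1.0, -0.015, -0.003]
ft_force: [-0.4, -0.1, -1.2]
grip_width: 0.0353
grip_force: 30.0
```

>>> jog_arm([
  [[0,0,0,0,-1],[0,0,0,0,-1]],
])

```text
clock: 26.43
eef_pos: [0.6108, -0.3701, 0.0435]
tcp_rot: [0.0, 1.0, -0.016, 0.001]
ft_force: [0.6, -0.4, 0.0]
grip_width: 0.035
grip_force: 30.0
```

>>> jog_arm([
  [[0,0,-0.02,0,-1],[0,0,-0.034,0,-1],[0,0,-0.034,0,-1],[0,0,-0.034,0,-1]],
])

```text
clock: 26.77
eef_pos: [0.609, -0.3707, 0.024]
tcp_rot: [-0.0, 1.0, -0.017, -0.0]
ft_force: [-0.4, 0.2, -0.1]
grip_width: 0.0354
grip_force: 30.0
```

>>> jog_arm([
  [[0,0,0,0,0.3],[0,0,0,0,0.3],[0,0,0,0,0.3],[0,0,0,0,0.3],[0,0,0.08,0,0.3],[0,0,0.16,0,0.3],[0,0,0.24,0,0.15],[0,0.08,0.28,0,0.15],[0,0.16,0.28,0,0.15],[0,0.24,0.28,0,0.15],[0,0.32,0.28,0,0.15],[0,0.4,0.28,0,0.15]],
])

```text
clock: 27.77
eef_pos: [0.6088, -0.1689, 0.1644]
tcp_rot: [0.0, 1.0, -0.017, 0.0]
ft_force: [0.1, -0.1, 0.0]
grip_width: 0.0502
grip_force: 0.0
```

```bash
python3 -c "
from h import *
rel((.6296,.2311,.16,178),(.6296,.2311,.019,88))"
```

```text
pos [ 0.6088 -0.1689  0.1644] close 88.1 F [ 0.1 -0.1  0. ] w 0.0502 t 27.8 q7 -1.59
(0.6296, 0.2311, 0.16, 178) -> [ 0.0417  0.8    -0.0088] turn 0.4994 rows 12.6
(0.6296, 0.2311, 0.019, 88) -> [ 0.0417  0.8    -0.2908] turn -0.0006 rows 10.2
```

>>> jog_arm([
  [[0,0.08,0,0.04,0.15],[0,0.16,0,0.08,0.15],[0.01,0.24,0,0.12,0.15],[0.01,0.32,0,0.16,0.15],[0.02,0.4,0,0.2,0.15],[0.02,0.48,0,0.24,0.15],[0.03,0.56,0,0.28,0.15],[0.03,0.64,0,0.32,0.15],[0.04,0.72,0,0.36,0.15],[0.042,0.8,0,0.4,0.15],[0.042,0.8,0,0.44,0.15],[0.042,0.8,0,0.48,0.15]],
])

```text
clock: 28.77
eef_pos: [0.6287, 0.2334, 0.1641]
tcp_rot: [-0.001, 0.739, 0.674, 0.0]
ft_force: [0.7, -1.6, 0.3]
grip_width: 0.05
grip_force: 0.0
```

>>> jog_arm([
  [[0,0,0,0.02,0.15],[0,0,-0.06,0.02,0.15],[0,0,-0.12,0.02,0.15],[0,0,-0.18,0.02,0.15],[0,0,-0.18,0.02,0.15],[0,0,-0.18,0.02,0.15],[0,0,-0.18,0.02,0.15]],
])

```text
clock: 29.35
eef_pos: [0.6308, 0.2298, 0.076]
tcp_rot: [0.0, 0.721, 0.692, 0.001]
ft_force: [-0.1, 0.2, 0.0]
grip_width: 0.0503
grip_force: 0.0
```

```bash
python3 - <<'E'
from h import *
rel((.6296,.2311,.019,178))
s=snap('scene');t=snap('top')
p=[np.array(proj(c,(.6296,.2311,.043))) for c in(s,t)];print(p)
for i,(c,q) in enumerate(zip((s,t),p)):
    u,v=q.astype(int); a=cv2.resize(c['frame'][v-30:v+30,u-40:u+40,::-1],(400,300),interpolation=cv2.INTER_CUBIC); p[i]=a
cv2.imwrite('pics/c10.png',np.hstack(p))
E
```

```text
pos [0.6308 0.2298 0.076 ] close 177.6 F [-0.1  0.2  0. ] w 0.0503 t 29.4 q7 -0.83
(0.6296, 0.2311, 0.019, 178) -> [-0.0023  0.0025 -0.114 ] turn 0.002 rows 1.4
[array([365.44336857, 227.05571987]), array([277.09059378, 179.99971618])]
```

View pics/c10.png

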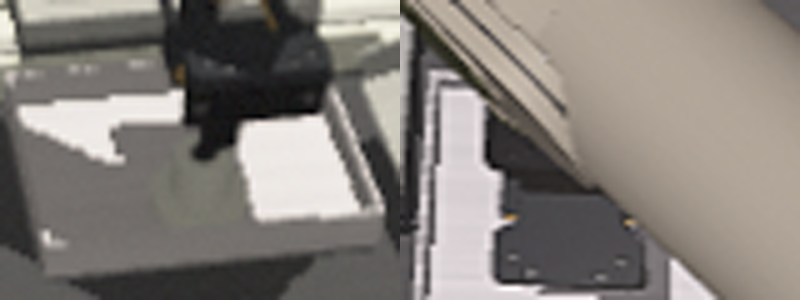

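The cap is under the fingers at (200,185) in the left crop, so I descend and grip it.

>>> jog_arm([
  [[-0.002,0.0025,-0.05,0,0.15],[-0.002,0.0025,-0.1,0,0.15],[-0.002,0.0025,-0.112,0,0.15],[-0.002,0.0025,-0.112,0,0.15],[-0.002,0.0025,-0.112,0,-1],[-0.002,0.0025,-0.112,0,-1],[-0.002,0.0025,-0.112,0,-1],[-0.002,0.0025,-0.112,0,-1],[-0.002,0.0025,-0.112,0,-1],[-0.002,0.0025,-0.112,0,-1]],
])

```text
clock: 30.28
eef_pos: [0.6301, 0.2309, 0.0198]
tcp_rot: [0.001, 0.722, 0.692, 0.001]
ft_force: [0.1, -0.5, 6.5]
grip_width: 0.0354
grip_force: 30.0
```

>>> jog_arm([
  [[0,0,0.08,0,-1],[0,0,0.16,0,-1],[0,0,0.24,0,-1],[0,-0.08,0.29,-0.04,-1],[0,-0.16,0.29,-0.08,-1],[0,-0.24,0.29,-0.12,-1],[0,-0.32,0.29,-0.16,-1],[0,-0.4,0.29,-0.2,-1],[0,-0.48,0.29,-0.24,-1],[0,-0.56,0.29,-0.28,-1],[0,-0.64,0.29,-0.32,-1],[0,-0.72,0.29,-0.36,-1]],
])

```text
clock: 31.28
eef_pos: [0.6287, -0.1315, 0.1637]
tcp_rot: [0.0, 0.98, 0.198, 0.0]
ft_force: [1.2, -0.8, -0.4]
grip_width: 0.0357
grip_force: 30.0
```

```bash
python3 -c "
from h import *
rel((.505,-.385,.165,88),(.505,-.385,.024,88))
t=snap('top');s=snap('scene')
a=cv2.resize(t['frame'][130:290,400:560,::-1],(400,400),interpolation=cv2.INTER_CUBIC)
b=cv2.resize(s['frame'][160:320,80:240,::-1],(400,400),interpolation=cv2.INTER_CUBIC)
cv2.imwrite('pics/c11.png',np.hstack([a,b]))"
```

```text
pos [ 0.6287 -0.1315  0.1637] close 112.8 F [ 1.2 -0.8 -0.4] w 0.0357 t 31.3 q7 -1.27
(0.505, -0.385, 0.165, 88) -> [-0.2475 -0.507   0.0026] turn -0.138 rows 6.8
(0.505, -0.385, 0.024, 88) -> [-0.2475 -0.507  -0.2794] turn -0.138 rows 7.5
```

View pics/c11.png

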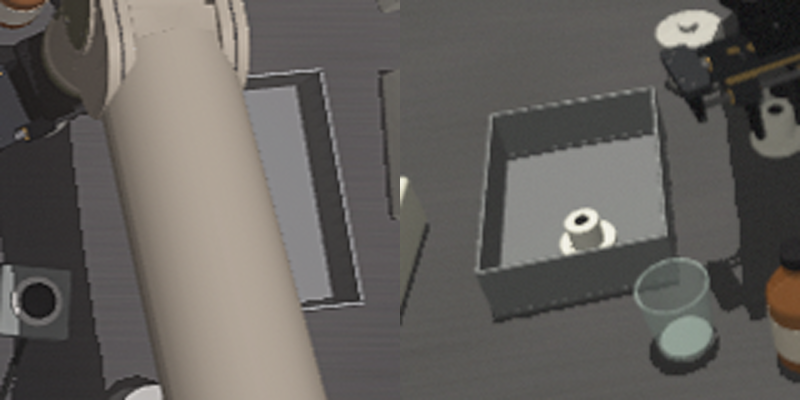

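The tote has not moved. The first cap stands in it at (587,232), and the second is held at (780,125).

>>> jog_arm([
  [[-0.03,-0.07,0,-0.03,-1],[-0.07,-0.14,0,-0.06,-1],[-0.1,-0.21,0,-0.09,-1],[-0.14,-0.28,0,-0.12,-1],[-0.17,-0.35,0,-0.138,-1],[-0.21,-0.43,0,-0.138,-1],[-0.247,-0.507,0,-0.138,-1],[-0.247,-0.507,0,-0.138,-1],[-0.247,-0.507,-0.07,-0.138,-1],[-0.247,-0.507,-0.14,-0.138,-1],[-0.247,-0.507,-0.2,-0.138,-1],[-0.247,-0.507,-0.24,-0.138,-1]],
])

```text
clock: 32.38
eef_pos: [0.5045, -0.3818, 0.0401]
tcp_rot: [-0.001, 1.0, -0.014, -0.001]
ft_force: [0.1, 0.7, -0.5]
grip_width: 0.0351
grip_force: 30.0
```

>>> jog_arm([
  [[0,0,0,0,-1],[0,0,0,0,-1],[0,0,0,0,-1]],
])

```text
clock: 32.63
eef_pos: [0.5068, -0.3832, 0.0449]
tcp_rot: [0.001, 1.0, -0.014, 0.001]
ft_force: [-0.1, 1.0, -0.7]
grip_width: 0.0352
grip_force: 30.0
```

>>> jog_arm([
  [[0,0,-0.025,0,-1],[0,0,-0.046,0,-1],[0,0,-0.046,0,-1],[0,0,-0.046,0,-1],[0,0,-0.046,0,0.3],[0,0,-0.046,0,0.3],[0,0,-0.046,0,0.3],[0,0,-0.046,0,0.3],[0,0,0.03,0,0.3],[0,0,0.11,0,0.3],[0,0,0.19,0,0.3],[0,0,0.26,0,0.3]],
])

```text
clock: 33.63
eef_pos: [0.5058, -0.3829, 0.1758]
tcp_rot: [0.0, 1.0, -0.014, 0.001]
ft_force: [-0.0, 0.2, -0.2]
grip_width: 0.0563
grip_force: 0.0
```

>>> jog_arm([
  [[-0.02,0.08,0,0,0.3],[-0.04,0.16,0,0,0],[-0.06,0.24,0,0,0],[-0.08,0.32,0,0,0],[-0.1,0.4,0,0,0],[-0.12,0.48,0,0,0],[-0.15,0.56,0,0,0],[-0.15,0.6,0,0,0],[-0.15,0.6,0,0,0],[-0.15,0.6,0,0,0]],
])

```text
clock: 34.47
eef_pos: [0.4307, -0.0825, 0.1734]
tcp_rot: [0.001, 1.0, -0.013, 0.0]
ft_force: [-0.3, -0.5, 0.1]
grip_width: 0.0436
grip_force: 0.0
```

```bash
python3 - <<'E'
from h import *
rel((.423,.011,.16,88),(.423,.011,.063,88))
t=snap('top');s=snap('scene')
a=cv2.resize(t['frame'][140:280,220:400,::-1],(400,311),interpolation=cv2.INTER_CUBIC)
b=cv2.resize(s['frame'][160:320,80:286,::-1],(400,311),interpolation=cv2.INTER_CUBIC)
cv2.imwrite('pics/c12.png',np.hstack([a,b]))
E
```

```text
pos [ 0.4307 -0.0825  0.1734] close 88.5 F [-0.3 -0.5  0.1] w 0.0436 t 34.5 q7 -1.49
(0.423, 0.011, 0.16, 88) -> [-0.0153  0.1869 -0.0268] turn -0.0027 rows 2.3
(0.423, 0.011, 0.063, 88) -> [-0.0153  0.1869 -0.2208] turn -0.0027 rows 3.5
```

View pics/c12.png

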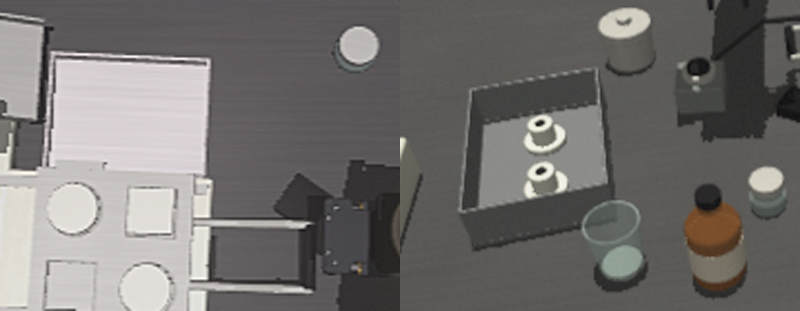

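The tray is empty, both caps stand in the tote (543,135) and (545,180), and the three blanks are seated. Next I grip the bar at about crop (308,256).

```bash
python3 - <<'E'
from h import *
t=snap('top')
h=[onz(t,220+308*.45,140+y*.45,.084) for y in(224,290)]; print(h)
rel((.423,.5*(h[0][1]+h[1][1]),.063,88))
E
```

```text
[array([0.45957699, 0.0107763 , 0.084     ]), array([0.38239787, 0.01133203, 0.084     ])]
pos [ 0.4307 -0.0842  0.173 ] close 88.3 F [ 0.7 -0.1 -0. ] w 0.0437 t 34.6 q7 -1.49
(0.423, np.float64(0.011054165219227911), 0.063, 88) -> [-0.0154  0.1904 -0.22  ] turn -0.0014 rows 3.5
```

>>> jog_arm([
  [[-0.015,0.08,0,0,0.6],[-0.015,0.16,0,0,0.6],[-0.015,0.19,0,0,0.6],[-0.015,0.19,0,0,0.6],[-0.015,0.19,0,0,0.6],[-0.015,0.19,-0.07,0,0.6],[-0.015,0.19,-0.14,0,0.6],[-0.015,0.19,-0.2,0,0.6],[-0.015,0.19,-0.22,0,0.6],[-0.015,0.19,-0.22,0,0.6],[-0.015,0.19,-0.22,0,0.6]],
])

```text
clock: 35.53
eef_pos: [0.4235, 0.0115, 0.0636]
tcp_rot: [-0.0, 1.0, -0.015, -0.0]
ft_force: [0.1, -0.5, 0.2]
grip_width: 0.0695
grip_force: 0.0
```

>>> jog_arm([
  [[0,0,0,0,-1],[0,0,0,0,-1],[0,0,0,0,-1],[0,0,0,0,-1],[0,0,0,0,-1],[0,0,0,0,-1],[0,0,0,0,-1],[0,0,0,0,-1],[0,0,0,0,-1],[0,0,0,0,-1],[0,0,0,0,-1],[0,0,0,0,-1]],
])

```text
clock: 36.53
eef_pos: [0.4231, 0.0116, 0.063]
tcp_rot: [0.0, 1.0, -0.015, -0.0]
ft_force: [0.2, -4.2, 0.2]
grip_width: 0.0151
grip_force: 29.9
```

```bash
python3 -c "
from h import *
rel()"
```

```text
pos [0.4231 0.0116 0.063 ] close 88.3 F [ 0.2 -4.2  0.2] w 0.0151 t 36.5 q7 -1.85
```

>>> jog_arm([
  [[0,0.015,0,0,-1],[0.001,0.045,0,0,-1],[0.003,0.085,0,0,-1],[0.004,0.125,0,0,-1],[0.005,0.165,0,0,-1],[0.007,0.205,0,0,-1],[0.008,0.245,0,0,-1],[0.009,0.285,0,0,-1],[0.011,0.325,0,0,-1],[0.012,0.36,0,0,-1],[0.013,0.385,0,0,-1],[0.013,0.4,0,0,-1]],
])

```text
clock: 37.53
eef_pos: [0.431, 0.2131, 0.0631]
tcp_rot: [-0.001, 1.0, -0.014, 0.001]
ft_force: [9.0, -4.6, -2.3]
grip_width: 0.015
grip_force: 30.0
```

>>> jog_arm([
  [[0.001,0.02,0,0,-1],[0.001,0.04,0,0,-1],[0.002,0.06,0,0,-1],[0.003,0.08,0,0,-1],[0.003,0.1,0,0,-1],[0.004,0.11,0,0,-1],[0.004,0.115,0,0,-1],[0.004,0.115,0,0,-1],[0.004,0.115,0,0,-1]],
])

```text
clock: 38.28
eef_pos: [0.4332, 0.27, 0.0631]
tcp_rot: [-0.001, 1.0, -0.015, 0.001]
ft_force: [9.4, 1.3, -7.5]
grip_width: 0.0149
grip_force: 30.0
```

```bash
python3 -c "
from h import *
rel()"
```

```text
pos [0.4332 0.27   0.0631] close 88.3 F [ 9.4  1.3 -7.5] w 0.0149 t 38.3 q7 -2.54
```

Joint 7 is close to its limit, so I'll release and push the last stretch with the shut fingers, turned 90°.

>>> jog_arm([
  [[0,0,0,0,0.2],[0,0,0,0,0.2],[0,0,0,0,0.2],[0,0,0,0,0.2],[0,0,0,0,0.2],[0,0,0.06,0,0.2],[0,0,0.13,0,0.2],[0,0,0.13,0,0]],
])

```text
clock: 38.95
eef_pos: [0.4334, 0.2718, 0.1333]
tcp_rot: [-0.002, 1.0, -0.014, 0.003]
ft_force: [1.6, 1.3, 0.3]
grip_width: 0.0485
grip_force: 0.0
```

>>> jog_arm([
  [[0,-0.06,0,0.04,-1],[0,-0.1,0,0.08,-1],[0,-0.1,0,0.12,-1],[0,-0.1,0,0.16,-1],[0,-0.1,0,0.2,-1],[0,-0.1,0,0.24,-1],[0,-0.1,0,0.28,-1],[0,-0.1,0,0.32,-1],[0,-0.1,0,0.36,-1],[0,-0.1,0,0.4,-1],[0,-0.1,0,0.44,-1],[0,-0.1,0,0.48,-1]],
])

```text
clock: 39.95
eef_pos: [0.4315, 0.2196, 0.128]
tcp_rot: [0.0, 0.742, 0.671, 0.0]
ft_force: [-0.7, 0.8, 0.1]
grip_width: 0.0006
grip_force: 0.0
```

>>> jog_arm([
  [[0,0,0,0.02,-1],[0,0,-0.05,0.02,-1],[0,0,-0.1,0.02,-1],[0,0,-0.13,0.02,-1],[0,0,-0.13,0.02,-1],[0,0,-0.13,0.02,-1]],
])

```text
clock: 40.45
eef_pos: [0.4311, 0.2198, 0.063]
tcp_rot: [-0.0, 0.722, 0.692, -0.0]
ft_force: [0.3, 0.5, 0.4]
grip_width: 0.0005
grip_force: 0.0
```

```bash
python3 -c "
from h import *
rel((.432,.25,.063,178))"
```

```text
pos [0.4311 0.2198 0.063 ] close 177.5 F [0.3 0.5 0.4] w 0.0005 t 40.5 q7 -0.99
(0.432, 0.25, 0.063, 178) -> [0.0018 0.0605 0.0001] turn 0.0025 rows 0.7
```

>>> jog_arm([
  [[0,0.03,0,0,-1],[0.001,0.05,0,0,-1],[0.001,0.06,0,0,-1],[0.002,0.07,0,0,-1],[0.002,0.08,0,0,-1],[0.002,0.08,0,0,-1],[0.002,0.08,0,0,-1]],
])

```text
clock: 41.03
eef_pos: [0.4332, 0.2582, 0.0635]
tcp_rot: [0.001, 0.723, 0.691, -0.001]
ft_force: [-0.8, -4.9, 3.4]
grip_width: 0.0006
grip_force: 2.9
```

>>> jog_arm([
  [[0,0.006,0,0,-1],[0,0.01,0,0,-1],[0,0.01,0,0,-1]],
])

```text
clock: 41.28
eef_pos: [0.4333, 0.2585, 0.0632]
tcp_rot: [0.004, 0.724, 0.69, -0.004]
ft_force: [-6.1, -25.2, 19.9]
grip_width: 0.0006
grip_force: 13.3
```

>>> jog_arm([
  [[0,0.004,0,0,-1],[0,0.008,0,0,-1],[0,0.008,0,0,-1]],
])

```text
clock: 41.53
eef_pos: [0.4334, 0.2588, 0.0628]
tcp_rot: [0.006, 0.725, 0.689, -0.007]
ft_force: [-9.1, -41.1, 29.1]
grip_width: 0.0007
grip_force: 20.6
```

>>> jog_arm([
  [[0,-0.04,0,0,-1],[0,-0.08,0,0,-1],[0,-0.1,0.06,0,-1],[0,-0.14,0.14,0,-1],[0,-0.22,0.2,0,-1],[0,-0.3,0.2,0,-1],[0,-0.38,0.2,0,-1],[0,-0.46,0.2,0,-1],[0,-0.54,0.2,0,-1],[0,-0.54,0.2,0,-1]],
])

```text
clock: 42.37
eef_pos: [0.4324, -0.0061, 0.1634]
tcp_rot: [0.001, 0.724, 0.69, -0.001]
ft_force: [1.4, -0.6, -0.3]
grip_width: 0.0002
grip_force: 0.0
```

```bash
python3 - <<'E'
from h import *
np.set_printoptions(precision=1,suppress=True,linewidth=160)
rel()
t=snap('top'); cv2.imwrite('pics/home.png',t['frame'][:,:,::-1])
g=cv2.cvtColor(t['frame'],cv2.COLOR_RGB2GRAY).astype(float)
for y in (.275,.281):
    u,v=proj(t,(.43,y,.082)); print(u,v)
for x in(.415,.43,.445):
    v=int(round(proj(t,(x,.28,.082))[1])); u=int(proj(t,(x,.28,.082))[0])
    print(v,u-12,g[v,u-12:u+13].astype(int))
# initial frame reference: bar at .180
i=cv2.cvtColor(cv2.imread('pics/top0.png'),cv2.COLOR_BGR2GRAY).astype(int)
u,v=proj(t,(.43,.18,.082)); print(u,v,i[int(v),int(u)-12:int(u)+13])
E
```

```text
pos [ 0.4 -0.   0.2] close 177.3 F [ 1.4 -0.6 -0.3] w 0.0002 t 42.4 q7 -0.12
257.5673221354374 251.48633048241834
255.2697763177311 251.47100329878148
257 243 [222 223 224 223 223 224 224 225 231 218 140  47  69  67  59  62 117 119 215 230 224 223 224 224 224]
251 243 [223 223 223 223 222 222 222 223 224 237 175  39  66  70  61  54  92 112 218 231 224 223 224 224 224]
246 243 [221 221 221 222 223 223 223 221 223 234 178  59  56  68  65  56  75 117 117 214 228 223 221 221 221]
293.9274685000516 251.72889306206284 [223 223 223 224 223 224 223 222 225 237 177  51  72  75  71  59 107 218 230 224 223 223 223 223 223]
```

The bar is now 38 px (99 mm) further in than its starting place. That matches a 0.27 m stroke, and it held against a hard stop at 41 N, so the shuttle is home. Now I locate the button.

```bash
python3 - <<'E'
from h import *
np.set_printoptions(precision=4,suppress=True)
P=[]
for n,f,(u0,v0) in(('top','top0.png',(414,250)),('scene','scene0.png',(233,194))):
    im=cv2.imread('pics/'+f); g=im.max(2)[v0-14:v0+14,u0-14:u0+14]
    m=np.uint8(g<60)*255
    k,l,st,c=cv2.connectedComponentsWithStats(m)
    j=[i for i in range(1,k) if st[i,4]>25]; j=min(j,key=lambda i:np.hypot(*(c[i]-14)))
    P.append((c[j][0]+u0-14,c[j][1]+v0-14)); print(n,P[-1],st[j])
t=snap('top');s=snap('scene')
print(two(t,P[0],s,P[1])); print(onz(t,*P[0],.062),onz(s,*P[1],.062))
p=onz(t,*P[0],.062)
rel((p[0],p[1],.12,177),(p[0],p[1],.065,177))
E
```

```text
top (np.float64(415.2307692307692), np.float64(249.33076923076925)) [  9   7  13  14 130]
scene (np.float64(233.03614457831324), np.float64(193.97590361445782)) [ 9 10 11  9 83]
(array([ 0.4393, -0.1418,  0.0681]), np.float64(0.002325405582619755))
[ 0.4398 -0.1419  0.062 ] [ 0.4311 -0.1435  0.062 ]
pos [ 0.4327 -0.004   0.1634] close 177.2 F [-0.3  0.3 -0.2] w 0.0005 t 42.5 q7 -0.13
(np.float64(0.4397768506542587), np.float64(-0.14191619165900898), 0.12, 177) -> [ 0.0141 -0.2758 -0.0867] turn -0.0011 rows 3.5
(np.float64(0.4397768506542587), np.float64(-0.14191619165900898), 0.065, 177) -> [ 0.0141 -0.2758 -0.1967] turn -0.0011 rows 4.1
```

>>> jog_arm([
  [[0.014,-0.08,0,0,-1],[0.014,-0.16,0,0,-1],[0.014,-0.24,0,0,-1],[0.014,-0.276,0,0,-1],[0.014,-0.276,-0.06,0,-1],[0.014,-0.276,-0.12,0,-1],[0.014,-0.276,-0.15,0,-1],[0.014,-0.276,-0.15,0,-1],[0.014,-0.276,-0.15,0,-1]],
])

```text
clock: 43.27
eef_pos: [0.44, -0.1378, 0.0883]
tcp_rot: [-0.001, 0.721, 0.692, 0.001]
ft_force: [0.9, 0.4, 0.6]
grip_width: 0.0003
grip_force: 0.0
```

>>> jog_arm([
  [[0,0,-0.01,0,-1],[0,0,-0.02,0,-1],[0,0,-0.03,0,-1],[0,0,-0.034,0,-1],[0,0,-0.034,0,-1]],
])

```text
clock: 43.68
eef_pos: [0.4398, -0.1397, 0.071]
tcp_rot: [0.0, 0.722, 0.691, 0.0]
ft_force: [0.4, -1.4, 2.6]
grip_width: 0.0002
grip_force: 1.1
```

>>> jog_arm([
  [[0,0,-0.004,0,-1],[0,0,-0.008,0,-1],[0,0,-0.01,0,-1],[0,0,-0.01,0,-1]],
])

```text
clock: 44.02
eef_pos: [0.4399, -0.1397, 0.0664]
tcp_rot: [0.0, 0.722, 0.691, -0.0]
ft_force: [-2.1, -0.6, 9.2]
grip_width: 0.0007
grip_force: 4.1
```

>>> jog_arm([
  [[0,0,-0.003,0,-1],[0,0,-0.006,0,-1],[0,0,-0.006,0,-1],[0,0,-0.006,0,-1]],
])

```text
clock: 44.35
eef_pos: [0.4401, -0.1397, 0.0656]
tcp_rot: [0.0, 0.722, 0.691, -0.001]
ft_force: [-18.8, 2.9, 50.6]
grip_width: 0.0004
grip_force: 25.2
```

The button bottomed after 6 mm of travel. Lifting off.

>>> jog_arm([
  [[0,0,0.02,0,-1],[0,0,0.06,0,-1],[0,0,0.12,0,-1],[0,0,0.2,0,-1],[0,0,0.24,0,-1],[0,0,0.24,0,-1],[0,0,0.24,0,-1],[0,0,0.24,0,-1],[0,0,0.24,0,-1],[0,0,0.24,0,-1]],
])

```text
clock: 45.18
eef_pos: [0.439, -0.1392, 0.1821]
tcp_rot: [-0.001, 0.722, 0.692, 0.0]
ft_force: [-0.2, 0.8, -1.0]
grip_width: 0.0005
grip_force: 0.0
```

```bash
python3 - <<'E'
from h import *
rel()
t=snap('top'); g=cv2.cvtColor(t['frame'],cv2.COLOR_RGB2GRAY).astype(int); print(g[251,243:268])
s=snap('scene'); d=cv2.absdiff(s['frame'],cv2.imread('pics/s2.png')[:,:,::-1]).max(2)
print('tote caps px bright', [(int(u),int(v),s['frame'][int(v),int(u)].tolist()) for u,v in (proj(s,(.609,-.3707,.016)),proj(s,(.507,-.383,.016)))])
print(env.close_job())
E
```

```text
pos [ 0.439  -0.1392  0.1821] close 177.5 F [-0.2  0.8 -1. ] w 0.0005 t 45.2 q7 0.07
[223 223 223 222 222 222 223 222 225 237 175  40  65  70  63  54  93 112
 217 231 225 223 224 224 224]
tote caps px bright [(154, 255, [117, 116, 106]), (154, 230, [118, 117, 107])]
the job is handed in; nothing more can be done
None
```

I handed the job in at 45 s: three blanks (one square, two round) seated in their own cavities, both mouldings in the tote, the shuttle pushed home to a hard stop, and then the start button pressed fully down and released.

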